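Scan the instrument tray and rack it

ROBOT

A 7-joint arm with a two-finger parallel gripper is mounted at the origin on the work surface. World frame = base frame: x ahead of the robot, y to its left, z up, the work surface at z = 0. Lengths are in m, angles in rad, forces in N, time in s.
With the tool pointing down it reaches from about 0.4 to 0.875 m from the base axis. Payload 19.3 kg.
Tool frame: the origin (TCP) lies at the very end of the fingers, on their centre line; the grasp point (between the pads) lies 19 mm behind it; z points along the fingers, y is the direction in which the jaws open and shut (so a half turn about z gives the same grasp; the last joint's range is limited). The gripper opens to 85 mm and grips with 20 to 120 N. Pads are 22 mm wide; open, the fingers measure 114 mm over their backs; the gripper's body (76 mm by 85 mm) begins 54 mm behind the grasp point. The pads swing forward as they close: fully open they stand 13 mm farther back than shut.
Start: joints at [-1.304, 0.521, -0.036, 1.599, 0.021, 1.021, -0.113], TCP at [0.207, 0.59, 0.201] pointing down, gripper open.
Joint ranges: [-2.91, 2.91], [-0.3, 2.13], [-1.5, 1.42], [0.17, 2.43], [-1.26, 4.41], [0.16, 1.93], [-2.52, 2.52]. Speed limits (rad/s): [1.89, 1.89, 2.39, 2.39, 3.01, 3.01, 3.01].

INTERFACE

Orientations are given as [roll, pitch, yaw] about the fixed x, y, z axes, in that order (R = Rz(yaw) Ry(pitch) Rx(roll)).
In Python, from workcell import bot gives the robot as it stands.
- The arm moves only by the tool carry_out, never from a script. Its argument "targets" is a list of rows, each a list of 7 numbers: the shift along the tool's x, y, z in mm, then the turn, a rotation vector about the tool's x, y, z in units of 6 degrees (1.0 is 6 degrees), then the closure in counts, from 0 (fully open) to 255 (shut). A call has 1 to 5 rows; each row shifts and turns the commanded pose from where the row before left it, along the tool's axes as they then stand; what a row does not reach is not made up. A row lasts 1/12 s, in which the tool goes at most 41.7 mm and 7.16 degrees, less where a joint would pass 70% of its speed; a pose out of reach is approached as far as the arm can. A call is refused whole if a number of a shift passes 41.7 or a number of a turn 1, either way. A call with a gripper value outside its range is refused whole. The fingers move at their own pace and stop on an object; "force" is the grip in N (left out, the last holds). Time passes only in rows, so rows that do not move let the fingers close. It gives the time, the measured TCP pose, the force and the opening at its end, in the units of the state.
- bot.observe(): the state, without advancing time (a new reading comes with each control period).
- bot.grab_frame(name): name is "scene" or "top" or "wrist"; returns a dict with "color" (420x560x3 uint8, red, green, blue), "z_map" (420x560 float32, m along the optical axis (not along the pixel's ray), 0 where there is no reading), "K" (3x3 intrinsics, pixels), "cam_to_world" (4x4, takes a point from camera to world coordinates); the wrist camera has in their place "T_tool_cam" (4x4, takes a point from camera to tool coordinates, whose origin is the TCP and whose axes are the flange's). Camera axes: x right, y down, z forward; pixel columns grow to the right and rows downward; lengths in m; the calibration is good to about 2 mm. The wrist camera is an equidistant fisheye: a pixel r from the principal point sees the ray r / f radians off the axis. A picture is of the moment at which its call begins: read the wrist's pose just before it.
- bot.job_done(): hands the job in, once; it reports no verdict.
The state is a dict: "clock": time; "qpos": joint angles; "qd": joint speeds; "joint_efforts": joint torques, N m; "position": TCP position; "tool_rot": TCP orientation; "force": force on the tool from outside, world axes, zero at the start; "moment": the same for the moment, N m; "grip_width": finger opening in m.
Only numpy, scipy, OpenCV 4.12 (cv2) and the standard library are available. Lean on these libraries where they do the work, as an engineer would, in place of code of your own. Each camera call takes 0.05 s, during which the arm holds its last target. There are 200 camera calls.

TASK

Lift the steel tray with the long handle out of its draining stand, lay it flat in the middle of the rubber mat and let go of it, then squeeze the trigger of the clamped hand scanner fully and release it to log the tray. Then take the tray by its handle and slide it fully home against the back stops of the rack farther from the robot, on the free pair of rails directly above the tray already in that rack, and leave it there. Do not disturb the other things on the sill.

Things in the scene. Friction and masses are not known exactly. Their poses are not given: they have to be found in the camera images.
- tray_bar (a point): Loose steel tray, 0.14 kg: sheet 100 x 100 x 4 mm with an upright lifting bar across its middle, 40 mm long (local y), 10 thick (x), top 40 mm above the tray's underside. This point: bar's middle, 20 mm above the underside, over the sheet's middle; z up, +x from handle to far edge. At the start only the bar can be grasped.
- tray_fin (a point): Centre of the tray's upright handle fin, 30 mm long (local x), 10 thick (y), 40 tall, at the end of a neck 12 mm wide and 6 thick that leaves the sheet's front edge along -x. The point is 115 mm from the sheet's middle along -x, 20 mm above the tray's underside. Axes as tray_bar.
- tray: The same tray; origin at the middle of the sheet's underside, axes as tray_bar.
- stand: Fixed white plastic draining stand under the tray at the start; base 200 x 124 x 8 mm with 10 mm side lips; two cheeks 50 mm above the base flank the handle fin, 24 mm apart, so no fingers fit round it there. Origin on the sill under the sheet's middle; the tray lifts straight up out of it.
- mat_top (a point): Middle of the upper face of a fixed black rubber mat, 150 x 150 x 3 mm, 3 mm above the sill.
- scanner: Hand scanner clamped in a fixed bracket beside the mat, its grip standing up. Origin on the sill; x to its nose, z up. Head from 54 to 92 mm high, 46 mm wide; above it the grip, 26 x 26 mm, up to 180 mm high.
- grip (a point): Pinch height on the scanner, 150 mm above the sill; axes as scanner. The grip lies from local x = -23 to +3 mm; the 20 mm wide trigger stands in front of it, its outer face at x = +23 mm when free, about +13 when squeezed. Pinch grip and trigger together along x, from above.
- trigger (a joint): Angle of the sprung trigger, hinged 50 mm below grip at x = +18.5 mm: 0 free, 0.2 rad fully squeezed against its stop; it springs back by itself. About 5 N at the height of grip squeeze it fully.
- plinth_top (a point): Middle of the top of the fixed wooden plinth, 125 x 300 mm, that carries the two racks side by side; its height above the sill varies from 15 to 45 mm. +x is the direction in which trays slide into the racks, +y points to the place nearer the robot.
- rack_a: Open aluminium rack on the plinth, 112 mm deep (x), 134 wide (y), 220 tall; origin in the middle of its foot, front (open) to -x, stops at the back. 3 pairs of ledge rails, top faces 40, 95, 150 mm above the foot, 112 mm between side guides, ledges 18 wide, 4 thick. Top cross bars (212-220 mm) block anything held from above. Its bottom rails hold a plain tray.
- rack_a_home (a point): Middle rail pair of rack a, free, directly above its plain tray. This point: where the middle of the handled tray's underside lies when fully home against the back stops; +x is the sliding direction into the rack, z up; the rack's front plane is 54 mm before it. Racks a and b swap places: load only the one farther from the robot (larger x).
- rack_b: Open aluminium rack on the plinth, 112 mm deep (x), 134 wide (y), 220 tall; origin in the middle of its foot, front (open) to -x, stops at the back. 3 pairs of ledge rails, top faces 40, 95, 150 mm above the foot, 112 mm between side guides, ledges 18 wide, 4 thick. Top cross bars (212-220 mm) block anything held from above. Its middle rails hold a plain tray.
- rack_b_home (a point): Top rail pair of rack b, free, directly above its plain tray. This point: where the middle of the handled tray's underside lies when fully home against the back stops; +x is the sliding direction into the rack, z up; the rack's front plane is 54 mm before it. Racks a and b swap places: load only the one farther from the robot (larger x).
- dish: Bystander: loose stainless kidney dish about 190 x 95 x 36 mm, origin in the middle of its underside.
- organiser: Bystander: loose blue plastic pill organiser 150 x 34 x 24 mm, origin under its centre.
- bottle: Bystander: loose small amber glass bottle, 36 mm across and 75 mm tall, origin under its centre.
- tweezers: Bystander: loose steel tweezers 133 x 22 x 8 mm, origin under their middle.
- splint: Bystander: loose yellow hard silicone splint 100 x 28 x 14 mm, origin under its centre.
- tape: Bystander: loose roll of grey tape, 68 mm across, 24 mm tall, origin under its centre.

How it is judged:
By the outcome, as a careful person would: the job done as asked, in the order asked, and still so for the second after the job is handed in, with the robot touching nothing.
It also fails if it takes over 64 s, if anything falls off the work surface, if the arm or the gripper's body presses on something with over 40 N, if the wrist force passes 120 N, or if a joint passes its speed limit or range.

## Working session

There is one attempt and no reset: what is moved stays moved. The work goes in short steps, Python scripts to look and compute and a tool call to move; the robot and the scene stay as the last step left them, time stands still between calls to the robot, and variables do not carry over. Pictures are saved under pics/ and viewed, about 8 in all and at most 12, crops included, and the job is handed in when it is done.

Besides the shell and the picture viewer there is one more tool, called after "Request:" by a JSON object that holds its "op" and its "data". carry_out: Moves the arm, as the interface text tells. Its arguments: {"type":"object","properties":{"targets":{"type":"array","items":{"type":"array","items":{"type":"number"}}},"force":{"type":"number"}},"required":["targets"]}

```bash
mkdir -p pics; ls; cat > h.py <<'E'
import numpy as np, cv2
from workcell import bot
from scipy.spatial.transform import Rotation as R
def grab(n,f):
    g=bot.grab_frame(n); cv2.imwrite(f'pics/{f}.png',g['color'][:,:,::-1]); np.savez(f'pics/{f}.npz',**g); return g
def cloud(g):
    z=g['z_map']; v,u=np.indices(z.shape); K=g['K']
    P=np.stack([(u-K[0,2])/K[0,0]*z,(v-K[1,2])/K[1,1]*z,z],-1)
    T=g['cam_to_world']; W=P@T[:3,:3].T+T[:3,3]; W[z==0]=np.nan; return W
E
python3 - <<'E'
from h import *
a=grab('top','top0'); b=grab('scene','scene0')
print(bot.observe()); print(a['K'],a['cam_to_world'],b['cam_to_world'])
E
```

```text
pics
{'clock': 0.1, 'qpos': array([-1.30418248,  0.52194593, -0.03628423,  1.59990655,  0.0211973 ,
        1.02108369, -0.11281639]), 'qd': array([ 0.00031731, -0.00243402, -0.00097947, -0.00364393,  0.000494  ,
       -0.00191494, -0.0009038 ]), 'joint_efforts': array([ 4.69862774e-03, -9.28474689e+01,  1.98421754e+00, -3.70520067e+01,
        1.81209639e-02,  5.45276154e-03, -5.40922076e-05]), 'position': array([0.2065064 , 0.58957871, 0.20090498]), 'tool_rot': array([-3.14063753e+00,  8.42959814e-05,  2.80471180e+00]), 'force': array([ 0.48526137, -0.3811776 , -0.1021276 ]), 'moment': array([0.02564516, 0.02553595, 0.0017641 ]), 'grip_width': 0.08510952958943634}
[[437.98110885   0.         279.40652417]
 [  0.         437.98110885 208.51291426]
 [  0.           0.           1.        ]] [[ 1.44858434e-03 -9.95807218e-01  9.14652219e-02  4.68021504e-01]
 [-9.99746662e-01  6.12288965e-04  2.24996899e-02 -5.51915240e-02]
 [-2.24613568e-02 -9.14746430e-02 -9.95554055e-01  1.15650062e+00]
 [ 0.00000000e+00  0.00000000e+00  0.00000000e+00  1.00000000e+00]] [[ 0.754822    0.37711134 -0.53668499  1.11673481]
 [ 0.65592784 -0.43202659  0.61896018 -0.74421619]
 [ 0.00155471 -0.81923139 -0.573461    0.7881503 ]
 [ 0.          0.          0.          1.        ]]
```

View pics/top0.png

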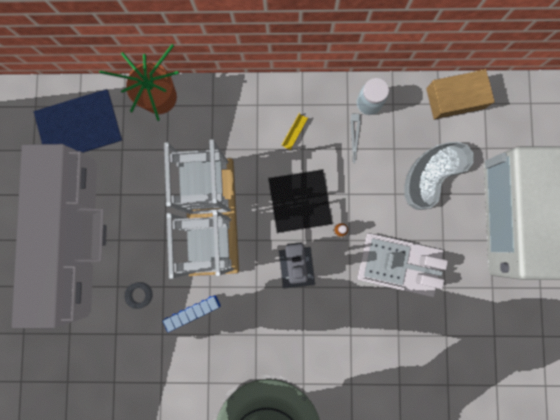

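View pics/scene0.png

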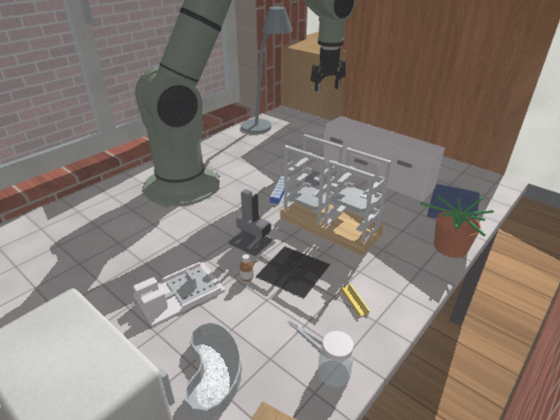

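Top view: far rack at about (195,180), near rack at about (200,245), mat (300,200), scanner (295,262), stand with tray (400,262) and its handle pointing right (world -y). The racks open towards image right, so trays slide in along world +y.

```bash
python3 - <<'E'
from h import *
g=dict(np.load('pics/top0.npz')); W=cloud(g); c=g['color'].astype(int)
def box(name,u0,u1,v0,v1,f,three=False):
    w=W[v0:v1,u0:u1].reshape(-1,3); cc=c[v0:v1,u0:u1].reshape(-1,3); m=f(w,cc)&np.isfinite(w[:,0]); p=w[m]
    if len(p)<5: print(name,len(p));return
    r=cv2.minAreaRect((p[:,:2]*1000).astype(np.float32)); print(name,len(p),'c',np.round(r[0]),'s',np.round(r[1]),'a',round(r[2],1),'z',np.round(np.percentile(p[:,2],[5,50,95])*1000),'mean',np.round(p.mean(0)*1000))
box('mat',262,340,165,238,lambda w,c:(c.max(1)<45)&(w[:,2]<.012))
for lo,hi in [(0.004,.014),(.014,.022),(.022,.03),(.03,.04),(.04,.05),(.05,.07)]:
    box(f'stand {lo}',350,455,225,300,lambda w,c:(w[:,2]>lo)&(w[:,2]<hi))
for lo,hi in [(0.05,.085),(.085,.1),(.1,.15),(.15,.2)]:
    box(f'scan {lo}',270,325,230,295,lambda w,c:(w[:,2]>lo)&(w[:,2]<hi))
wood=lambda w,c:(c[:,0]>c[:,2]*1.6)&(c[:,0]>110)&(w[:,2]<.06)&(w[:,2]>.008)
box('wood',150,245,130,285,wood)
w=W[130:285,150:245].reshape(-1,3);
h,e=np.histogram(w[:,2],bins=np.arange(0,.3,.005))
for a,b in zip(e,h): print(round(a*1000),b,end='; ')
print()
for lo in np.arange(.03,.28,.01):
  for n,v0,v1 in(('far',140,208),('near',208,280)): box(f'{n} {lo:.2f}',155,240,v0,v1,lambda w,c:(w[:,2]>lo)&(w[:,2]<lo+.01))
# rectified colour of rack/stand from scene camera for checks
im=cv2.imread('pics/top0.png'); 
A=cv2.resize(im[130:290,150:250],None,fx=4,fy=4,interpolation=3); B=cv2.resize(im[220:300,345:455],None,fx=3.6,fy=3.6,interpolation=3)
s=cv2.imread('pics/scene0.png')[120:290,225:400]; S=cv2.resize(s,(390,379),interpolation=3)
o=np.zeros((600,800,3),np.uint8); A=cv2.resize(A,(375,600)); o[:,:375]=A; B=B[:,:]; B=cv2.resize(B,(300,218)); o[:218,380:680]=B; o[220:599,380:770]=S
cv2.imwrite('pics/crop0.png',o)
E
```

```text
mat 2908 c [595. -82.] s [146. 145.] a 9.2 z [-1.  3.  6.] mean [595. -82.   3.]
stand 0.004 2710 c [ 435. -348.] s [191. 266.] a 0.1 z [ 5. 10. 13.] mean [ 429. -335.    9.]
stand 0.014 516 c [ 429. -339.] s [186. 122.] a 77.2 z [14. 16. 21.] mean [ 434. -318.   16.]
stand 0.022 40 c [ 417. -343.] s [103. 116.] a 45.3 z [22. 26. 29.] mean [ 421. -361.   26.]
stand 0.03 46 c [ 429. -363.] s [126.  65.] a 64.8 z [31. 35. 39.] mean [ 424. -365.   35.]
stand 0.04 133 c [ 425. -367.] s [135.  67.] a 66.5 z [42. 47. 50.] mean [ 424. -359.   46.]
stand 0.05 466 c [ 421. -371.] s [139.  72.] a 77.1 z [52. 58. 61.] mean [ 412. -409.   57.]
scan 0.05 30 c [435. -72.] s [97. 46.] a 6.3 z [82. 84. 85.] mean [433. -73.  84.]
scan 0.085 524 c [435. -72.] s [97. 45.] a 6.8 z [86. 90. 94.] mean [440. -71.  90.]
scan 0.1 20 c [437. -71.] s [26. 21.] a 2.8 z [101. 126. 147.] mean [440. -69. 123.]
scan 0.15 168 c [426. -73.] s [46. 25.] a 8.1 z [173. 178. 181.] mean [422. -73. 177.]
wood 525 c [551. 147.] s [294. 121.] a 3.5 z [32. 35. 39.] mean [582. 112.  35.]
0 2695; 5 82; 10 28; 15 28; 20 24; 25 3
[... 3605 characters left out ...]
[220. 227. 229.] mean [620. 154. 225.]
near 0.22 12 c [477. 142.] s [132. 101.] a 3.5 z [221. 225. 229.] mean [496. 158. 225.]
far 0.23 14 c [648. 181.] s [ 80. 163.] a 56.4 z [230. 235. 238.] mean [642. 178. 235.]
near 0.23 17 c [478. 140.] s [133.  97.] a 3.7 z [231. 235. 238.] mean [474. 142. 234.]
far 0.24 57 c [627. 153.] s [133. 104.] a 3.5 z [241. 247. 250.] mean [617. 152. 246.]
near 0.24 45 c [478. 140.] s [131.  98.] a 3.8 z [243. 248. 250.] mean [479. 150. 247.]
far 0.25 547 c [627. 153.] s [132. 105.] a 3.4 z [252. 255. 258.] mean [626. 154. 255.]
near 0.25 576 c [477. 144.] s [134. 105.] a 3.2 z [252. 255. 258.] mean [477. 145. 255.]
far 0.26 2
near 0.26 3
far 0.27 0
near 0.27 0
```

View pics/crop0.png

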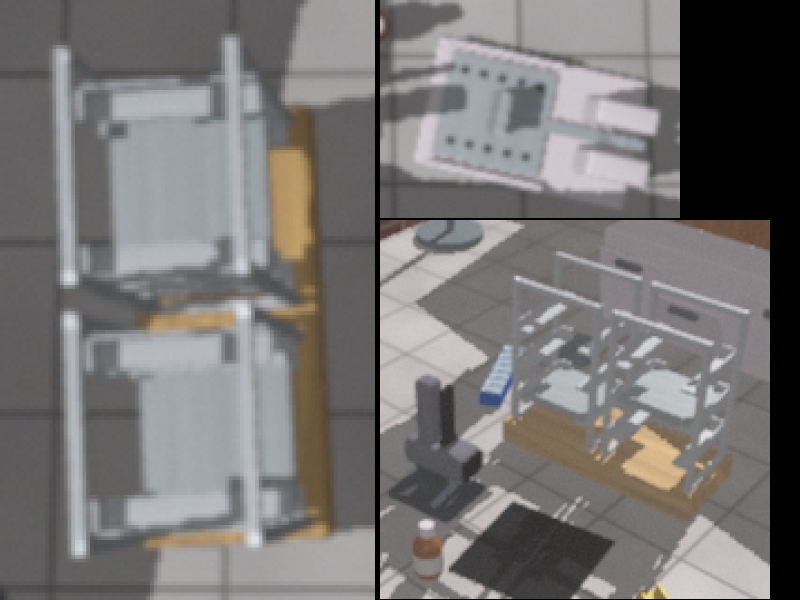

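The crops show a wide plain tray at z≈134 in the far rack, on its middle rails, so the far rack is rack b and the goal is its top rails (z≈185). The near rack's tray is at z≈78. In the scene view the scanner's trigger faces world +x, and the bar is near (396,259) in the top view.

```bash
cat >> h.py <<'E'
def plan(wps, start=None, step=36, g=0, first=None):
    """wps: list of (x,y,z mm, yaw deg[, step]); tool pointing down. prints rows in tool axes, rounded"""
    o=bot.observe(); rpy=o['tool_rot']; p=o['position']*1000; Rm=R.from_euler('xyz',rpy)
    if start is not None: p,Rm=np.array(start[:3],float),R.from_euler('xyz',[180,0,start[3]],degrees=True)
    rows=[]
    for w in wps:
        st=w[4] if len(w)>4 else step
        Rt=R.from_euler('xyz',[180,0,w[3]],degrees=True); t=np.array(w[:3],float)
        while True:
            d=Rm.inv().apply(t-p); r=(Rm.inv()*Rt).as_rotvec(degrees=True)/6
            n=int(max(np.ceil(np.linalg.norm(d)/st-.02),np.ceil(np.abs(r).max()/.97-.02),0))
            if n==0 or (np.linalg.norm(d)<.7 and np.abs(r).max()<.06): break
            s=np.round(d/n); q=np.round(r/n,2)
            rows.append([*s.astype(int).tolist(),*(q+0).tolist(),g]); p=p+Rm.apply(s); Rm=Rm*R.from_rotvec(q*6,degrees=True)
            if n==1: break
    for i in range(0,len(rows),5): print(str(rows[i:i+5]).replace(' ',''))
    print('end',np.round(p,1),np.round(Rm.as_euler('xyz',degrees=True),2),len(rows))
def st():
    o=bot.observe(); print('t',round(o['clock'],2),'p',np.round(o['position']*1000,1),'rpy',np.round(np.degrees(o['tool_rot']),2),'q',np.round(o['qpos'],2),'F',np.round(o['force'],1),'w',round(o['grip_width']*1000,1))
E
python3 - <<'E'
from h import *
g=dict(np.load('pics/top0.npz')); W=cloud(g); c=g['color'].astype(int)
print('bar px', np.round(W[250:268:2,388:406:2,2]*1000))
w=W[245:275,372:408].reshape(-1,3); m=(w[:,2]>.040)&(w[:,2]<.056); print('bar',np.round(w[m].mean(0)*1000),np.round(cv2.minAreaRect((w[m][:,:2]*1000).astype(np.float32)),0) if 0 else cv2.minAreaRect((w[m][:,:2]*1000).astype(np.float32)))
w=W[220:240,333:350].reshape(-1,3); m=w[:,2]>.02; print('bottle',np.round(w[m].mean(0)*1000), np.round(np.nanmax(w[m],0)*1000))
st()
plan([(400,400,330,100),(520,120,330,40),(445,-315,230,-13)])
E
```

```text
bar px [[10. 10.  8.  8. 10. 15. 10. 16. 11.]
 [14. 15.  8. 13.  8. 11. 15.  9.  7.]
 [31. 48. 51. 15. 15. 11. 13. 10.  9.]
 [35. 50. 45.  9. 11. 12. 11. 12. 10.]
 [41. 51. 45. 13. 12.  9. 11.  9. 12.]
 [44. 49. 47. 11. 14. 12. 12. 13.  9.]
 [47. 50. 12. 12. 13. 12. 11. 12. 10.]
 [49. 50. 12. nan 13.  7. 14. 13. 14.]
 [49. 43.  8. 14. 15. 11. 14. 13. 16.]]
bar [ 437. -306.   47.] ((436.43450927734375, -306.5672607421875), (11.083520889282227, 39.067630767822266), 78.2508316040039)
bottle [ 516. -183.   54.] [ 533. -168.   79.]
t 0.1 p [206.5 589.6 200.9] rpy [-179.95    0.    160.7 ] q [-1.3   0.52 -0.04  1.6   0.02  1.02 -0.11] F [ 0.5 -0.4 -0.1] w 85.1
[[-22,-10,-12,0.0,0.0,0.92,0],[-23,-8,-12,0.0,0.0,0.92,0],[-24,-6,-12,0.0,0.0,0.92,0],[-24,-4,-12,0.0,0.0,0.92,0],[-25,-1,-12,0.0,0.0,0.92,0]]
[[-25,1,-11,0.0,0.0,0.92,0],[-24,3,-12,0.0,0.0,0.92,0],[-24,6,-11,0.0,0.0,0.92,0],[-23,8,-12,0.0,0.0,0.92,0],[-23,10,-11,0.0,0.0,0.92,0]]
[[-22,13,-12,0.0,0.01,0.92,0],[-27,6,0,0.0,0.0,0.91,0],[-26,9,0,0.0,0.0,0.91,0],[-25,11,0,0.0,0.0,0.91,0],[-24,14,0,0.0,0.0,0.91,0]]
[[-23,16,0,0.0,0.0,0.91,0],[-21,18,0,0.0,0.0,0.91,0],[-19,20,0,0.0,0.0,0.91,0],[-17,22,0,0.0,0.0,0.91,0],[-15,23,0,0.0,0.0,0.91,0]]
[[-13,24,0,0.0,0.0,0.9,0],[-11,26,0,0.0,0.0,0.91,0],[-26,22,8,0.0,0.0,0.68,0],[-24,24,8,0.0,0.0,0.68,0],[-23,25,8,0.0,0.0,0.68,0]]
[[-21,27,8,0.0,0.0,0.68,0],[-19,28,8,0.0,0.0,0.68,0],[-17,30,7,0.0,0.0,0.68,0],[-14,31,8,0.0,0.0,0.68,0],[-12,32,7,0.0,0.0,0.68,0]]
[[-10,32,8,0.0,0.0,0.68,0],[-8,33,7,0.0,0.0,0.68,0],[-5,33,8,0.0,0.0,0.68,0],[-3,34,7,0.0,0.0,0.67,0],[0,34,8,0.0,0.0,0.68,0]]
end [ 445.3 -315.3  229.9] [ 1.8e+02  3.0e-02 -1.3e+01] 35
```

Request:
{"op": "carry_out", "data": {"targets": [[-22, -10, -12, 0, 0, 0.92, 0], [-23, -8, -12, 0, 0, 0.92, 0], [-24, -6, -12, 0, 0, 0.92, 0], [-24, -4, -12, 0, 0, 0.92, 0], [-25, -1, -12, 0, 0, 0.92, 0]], "force": 40}}

```text
clock: 0.52
position: [0.2949, 0.5033, 0.2617]
tool_rot: [-3.141, 0.0, 2.318]
force: [-0.2, 0.3, -0.4]
grip_width: 0.0855
```

Request:
{"op": "carry_out", "data": {"targets": [[-25, 1, -11, 0, 0, 0.92, 0], [-24, 3, -12, 0, 0, 0.92, 0], [-24, 6, -11, 0, 0, 0.92, 0], [-23, 8, -12, 0, 0, 0.92, 0], [-23, 10, -11, 0, 0, 0.92, 0]]}}

```text
clock: 0.93
position: [0.3827, 0.4166, 0.3189]
tool_rot: [-3.141, 0.0, 1.837]
force: [-0.0, 0.3, 0.3]
grip_width: 0.0854
```

Request:
{"op": "carry_out", "data": {"targets": [[-22, 13, -12, 0, 0.01, 0.92, 0], [-27, 6, 0, 0, 0, 0.91, 0], [-26, 9, 0, 0, 0, 0.91, 0], [-25, 11, 0, 0, 0, 0.91, 0], [-24, 14, 0, 0, 0, 0.91, 0]]}}

```text
clock: 1.35
position: [0.4441, 0.2972, 0.3301]
tool_rot: [-3.141, -0.001, 1.359]
force: [-0.3, 1.0, 0.7]
grip_width: 0.0855
```

Tracking is faithful.

Request:
{"op": "carry_out", "data": {"targets": [[-23, 16, 0, 0, 0, 0.91, 0], [-21, 18, 0, 0, 0, 0.91, 0], [-19, 20, 0, 0, 0, 0.91, 0], [-17, 22, 0, 0, 0, 0.91, 0], [-15, 23, 0, 0, 0, 0.91, 0]]}}

```text
clock: 1.77
position: [0.4993, 0.1701, 0.3301]
tool_rot: [-3.141, -0.0, 0.883]
force: [1.1, 0.2, 0.1]
grip_width: 0.0853
```

Request:
{"op": "carry_out", "data": {"targets": [[-13, 24, 0, 0, 0, 0.9, 0], [-11, 26, 0, 0, 0, 0.91, 0], [-26, 22, 8, 0, 0, 0.68, 0], [-24, 24, 8, 0, 0, 0.68, 0], [-23, 25, 8, 0, 0, 0.68, 0]]}}

```text
clock: 2.18
position: [0.5022, 0.0181, 0.3055]
tool_rot: [-3.141, 0.0, 0.481]
force: [1.0, -1.0, 0.7]
grip_width: 0.0854
```

Request:
{"op": "carry_out", "data": {"targets": [[-21, 27, 8, 0, 0, 0.68, 0], [-19, 28, 8, 0, 0, 0.68, 0], [-17, 30, 7, 0, 0, 0.68, 0], [-14, 31, 8, 0, 0, 0.68, 0], [-12, 32, 7, 0, 0, 0.68, 0]]}}

```text
clock: 2.6
position: [0.4732, -0.1499, 0.2674]
tool_rot: [-3.14, 0.0, 0.125]
force: [0.8, 0.5, 0.3]
grip_width: 0.0857
```

Request:
{"op": "carry_out", "data": {"targets": [[-10, 32, 8, 0, 0, 0.68, 0], [-8, 33, 7, 0, 0, 0.68, 0], [-5, 33, 8, 0, 0, 0.68, 0], [-3, 34, 7, 0, 0, 0.67, 0], [0, 34, 8, 0, 0, 0.68, 0]]}}

```text
clock: 3.02
position: [0.4448, -0.3165, 0.2292]
tool_rot: [-3.14, 0.001, -0.23]
force: [1.6, -0.0, 0.4]
grip_width: 0.0855
```

```bash
cat >> h.py <<'E'
def wcloud(g,o):
    z=g['z_map']; v,u=np.indices(z.shape); K=g['K']; a=(u-K[0,2])/K[0,0]; b=(v-K[1,2])/K[1,1]
    r=np.hypot(a,b); t=np.where(r<1.5,np.tan(np.minimum(r,1.5)),np.nan)/np.maximum(r,1e-9)
    P=np.stack([a*t*z,b*t*z,z],-1); T=g['T_tool_cam']; P=P@T[:3,:3].T+T[:3,3]
    W=R.from_euler('xyz',o['tool_rot']).apply(P.reshape(-1,3)).reshape(P.shape)+o['position']; W[z==0]=np.nan; return W
def rect(p): 
    if len(p)<5: return len(p)
    r=cv2.minAreaRect((p[:,:2]*1000).astype(np.float32)); return len(p),np.round(r[0],1),np.round(r[1],1),round(r[2],1),'z',np.round(np.percentile(p[:,2],[5,50,95])*1000)
E
python3 - <<'E'
from h import *
st(); o=bot.observe(); g=grab('wrist','w1'); print(g['K'],np.round(g['T_tool_cam'],3)); W=wcloud(g,o).reshape(-1,3)
d=np.hypot(W[:,0]-.437,W[:,1]+.306)
for lo,hi in((.04,.056),(.046,.056)):
    print('bar',rect(W[(d<.035)&(W[:,2]>lo)&(W[:,2]<hi)]))
a=np.radians(78.2); f=np.array([.437,-.306])-.115*np.array([np.cos(a),np.sin(a)])
d=np.hypot(W[:,0]-f[0],W[:,1]-f[1]); print(f,'cheeks',rect(W[(d<.06)&(W[:,2]>.052)]))
E
```

```text
t 3.02 p [ 444.8 -316.5  229.2] rpy [-1.7994e+02  3.0000e-02 -1.3170e+01] q [-0.08  0.49  0.84  1.81 -0.42  1.04 -0.88] F [ 1.6 -0.   0.4] w 85.5
[[325.1922621    0.         286.81474905]
 [  0.         325.1922621  213.20473623]
 [  0.           0.           1.        ]] [[-0.001 -0.957 -0.29   0.074]
 [ 1.    -0.001 -0.     0.   ]
 [ 0.    -0.29   0.957 -0.172]
 [ 0.     0.     0.     1.   ]]
bar (320, array([ 435.4, -306.1]), array([ 9.1, 39.7]), 76.6, 'z', array([46., 47., 48.]))
bar (300, array([ 435.4, -306.1]), array([ 9.1, 39.5]), 76.6, 'z', array([46., 47., 48.]))
[ 0.41348295 -0.41856975] cheeks (10843, array([ 413.5, -399.1]), array([81.8, 72.3]), 77.1, 'z', array([ 56., 331., 362.]))
```

View pics/w1.png

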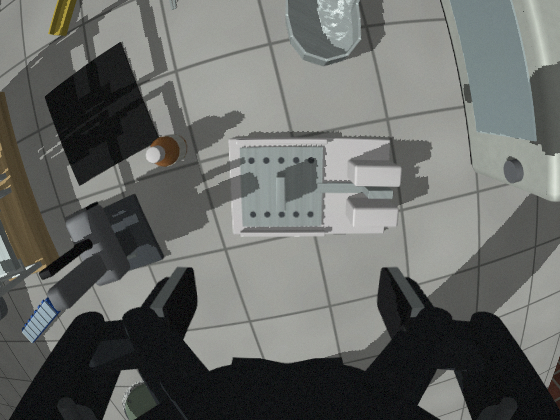

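Wrist view: the bar is at (280,190) between the stand's lips, and the cheeks at (375,190). The fingers' orientation matches the bar. Descend and grasp.

```bash
python3 - <<'E'
from h import *
st(); plan([(435.4,-306.1,80,-13.2),(435.4,-306.1,20,-13.2,20)])
E
```

```text
t 3.07 p [ 442.1 -322.4  228.3] rpy [ 1.7989e+02  9.0000e-02 -1.3830e+01] q [-0.07  0.49  0.85  1.8  -0.42  1.04 -0.88] F [-7.8 -2.1 -4.2] w 85.4
[[-2,-3,30,0.0,0.0,-0.02,0],[-2,-3,30,0.0,0.0,-0.02,0],[-2,-3,29,0.01,0.0,-0.02,0],[-2,-3,30,0.0,0.01,-0.02,0],[-2,-2,29,0.01,0.0,-0.02,0]]
[[0,0,20,0.0,0.0,0.0,0],[0,0,20,0.0,0.0,0.0,0],[0,0,20,0.0,0.0,0.0,0]]
end [ 435.4 -306.6   20.3] [-1.7999e+02  3.0000e-02 -1.3230e+01] 8
```

Request:
{"op": "carry_out", "data": {"targets": [[-2, -1, 30, 0, 0, 0, 0], [-2, -1, 30, 0, 0, 0, 0], [-2, -1, 30, 0, 0, 0, 0], [-2, -1, 30, 0, 0, 0, 0], [-2, -1, 20, 0, 0, 0.03, 0]]}}

```text
clock: 3.48
position: [0.4357, -0.307, 0.0871]
tool_rot: [-3.14, 0.003, -0.23]
force: [0.2, -0.3, -0.8]
grip_width: 0.0855
```

Request:
{"op": "carry_out", "data": {"targets": [[-2, -2, 10, 0, 0, 0, 0], [0, 0, 0, 0, 0, 0, 0], [0, 0, 0, 0, 0, 0, 0], [0, 0, 0, 0, 0, 0, 0]]}}

```text
clock: 3.82
position: [0.4359, -0.3059, 0.0809]
tool_rot: [-3.141, -0.001, -0.23]
force: [0.8, 0.6, 0.7]
grip_width: 0.0853
```

```bash
python3 - <<'E'
from h import *
st(); o=bot.observe(); g=grab('wrist','w2'); W=wcloud(g,o).reshape(-1,3)
d=np.hypot(W[:,0]-.437,W[:,1]+.306)
print('bar',rect(W[(d<.035)&(W[:,2]>.042)&(W[:,2]<.056)]))
E
```

```text
t 3.82 p [ 435.9 -305.9   80.9] rpy [-1.7997e+02 -7.0000e-02 -1.3170e+01] q [ 0.03  0.66  0.67  1.97 -0.61  0.72 -0.73] F [0.8 0.6 0.7] w 85.3
bar (851, array([ 435.7, -306.5]), array([ 9.7, 39.5]), 77.0, 'z', array([46., 47., 48.]))
```

Request:
{"op": "carry_out", "data": {"targets": [[0, 0, 25, 0, 0, 0, 0], [0, 0, 25, 0, 0, 0, 0], [0, 0, 11, 0, 0, 0, 0], [0, 0, 0, 0, 0, 0, 255], [0, 0, 0, 0, 0, 0, 255]], "force": 50}}

```text
clock: 4.28
position: [0.4353, -0.3058, 0.0194]
tool_rot: [-3.141, 0.0, -0.23]
force: [-0.3, -0.1, 0.7]
grip_width: 0.064
```

Request:
{"op": "carry_out", "data": {"targets": [[0, 0, 0, 0, 0, 0, 255], [0, 0, 0, 0, 0, 0, 255], [0, 0, 0, 0, 0, 0, 255], [0, 0, 0, 0, 0, 0, 255], [0, 0, 0, 0, 0, 0, 255]]}}

```text
clock: 4.7
position: [0.4354, -0.3054, 0.0191]
tool_rot: [-3.141, -0.0, -0.23]
force: [-0.8, 0.0, 0.2]
grip_width: 0.0006
```

Request:
{"op": "carry_out", "data": {"targets": [[0, 0, 0, 0, 0, 0, 255], [0, 0, 0, 0, 0, 0, 255], [0, 0, 0, 0, 0, 0, 255]]}}

```text
clock: 4.95
position: [0.4352, -0.3053, 0.0187]
tool_rot: [-3.141, 0.0, -0.23]
force: [-0.2, -0.6, -0.6]
grip_width: -0.0005
```

Shut to zero, so nothing was gripped. Looking.

```bash
python3 - <<'E'
from h import *
st(); o=bot.observe(); g=grab('wrist','w3'); W=wcloud(g,o).reshape(-1,3)
d=np.hypot(W[:,0]-.437,W[:,1]+.306)
print('bar',rect(W[(d<.035)&(W[:,2]>.036)&(W[:,2]<.056)]))
s=grab('scene','s3'); 
im=cv2.imread('pics/w3.png'); o=np.zeros((420,800,3),np.uint8); o[:,:500]=cv2.resize(im[100:],(500,420)) ; o[:300,500:]=cv2.resize(cv2.imread('pics/s3.png')[200:350,110:260],(300,300)); cv2.imwrite('pics/c3.png',o)
E
```

```text
t 4.95 p [ 435.2 -305.3   18.7] rpy [-1.7995e+02  3.0000e-02 -1.3180e+01] q [ 0.1   0.75  0.57  1.99 -0.7   0.6  -0.66] F [-0.2 -0.6 -0.6] w -0.5
bar (769, array([ 448.6, -307.7]), array([23.5, 15.1]), 77.6, 'z', array([39., 47., 55.]))
```

View pics/c3.png

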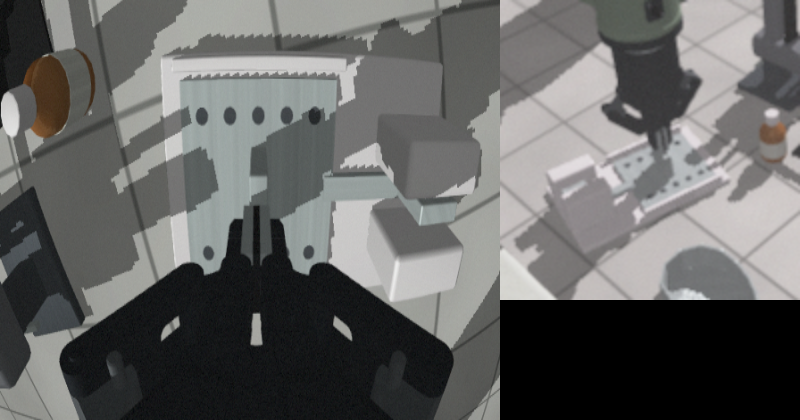

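The picture shows the bar apparently between the fingers at (255,220), though the width reads 0. A small test lift will tell.

Request:
{"op": "carry_out", "data": {"targets": [[0, 0, -10, 0, 0, 0, 255], [0, 0, -10, 0, 0, 0, 255], [0, 0, 0, 0, 0, 0, 255], [0, 0, 0, 0, 0, 0, 255]]}}

```text
clock: 5.38
position: [0.4357, -0.3055, 0.0396]
tool_rot: [-3.141, -0.001, -0.23]
force: [0.7, -0.4, -0.8]
grip_width: -0.0002
```

```bash
python3 - <<'E'
from h import *
st(); o=bot.observe(); g=grab('wrist','w4'); W=wcloud(g,o).reshape(-1,3); W=W[np.isfinite(W[:,0])]
a=np.radians(77); x=np.array([np.cos(a),np.sin(a)]); y=np.array([-x[1],x[0]]); q=(W[:,:2]-[.4354,-.306])
l=q@x; m=q@y
for n,c in (('sheet far',(l>.02)&(l<.045)&(abs(m)<.045)),('sheet near',(l<-.02)&(l>-.045)&(abs(m)<.045))):
    print(n,np.round(np.nanpercentile(W[c,2],[5,25,50,75,95])*1000,1),c.sum())
w3=np.load('pics/w3.npz'); W=wcloud(w3,{'tool_rot':np.radians([-179.95,.03,-13.18]),'position':np.array([.4352,-.3053,.0187])}).reshape(-1,3);q=(W[:,:2]-[.4354,-.306]);l=q@x; m=q@y
c=(l>.02)&(l<.045)&(abs(m)<.045);print('before',np.round(np.nanpercentile(W[c,2],[5,25,50,75,95])*1000,1))
cv2.imwrite('pics/c4.png',cv2.resize(cv2.imread('pics/w4.png')[150:390,150:400],(750,590),interpolation=3))
E
```

```text
t 5.38 p [ 435.7 -305.5   39.6] rpy [-1.7996e+02 -6.0000e-02 -1.3170e+01] q [ 0.08  0.71  0.6   1.99 -0.67  0.64 -0.68] F [ 0.7 -0.4 -0.8] w -0.2
sheet far [ 10.6  11.6 127.8 145.8 163.1] 13465
sheet near [ 10.5  11.6 128.6 146.2 163. ] 13625
before [ 10.5  11.5 105.1 124.1 141.8]
```

View pics/c4.png

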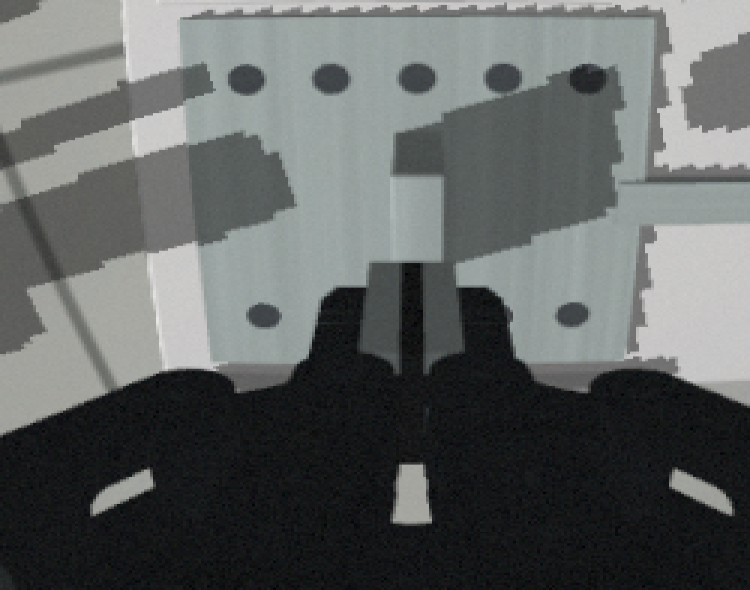

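```bash
python3 - <<'E'
from h import *
for f,p in (('w4',[.4357,-.3055,.0396]),('w3',[.4352,-.3053,.0187])):
  g=np.load(f'pics/{f}.npz'); o={'tool_rot':np.radians([-179.96,-.0,-13.17]),'position':np.array(p)}
  W=wcloud(g,o); T=R.from_euler('xyz',o['tool_rot']).inv().apply(W.reshape(-1,3)-o['position']).reshape(W.shape)*1000
  for v in (225,235,245,250,254,258,262,268,275,285,300):
    print(v,[ (u,np.round(T[v,u]).astype(int).tolist()) for u in (274,281,287,293,300)])
# bar full extent in world without radius bias
  q=W.reshape(-1,3); m=(np.hypot(q[:,0]-.4354,q[:,1]+.306)<.03)&(q[:,2]>.040)&(q[:,2]<.05); print('bar',rect(q[m]))
E
```

```text
225 [(274, [5, -8, 29]), (281, [17, -3, -8]), (287, [17, 0, -8]), (293, [17, 3, -7]), (300, [5, 9, 28])]
235 [(274, [-2, -8, 28]), (281, [11, -3, -7]), (287, [12, 0, -8]), (293, [12, 3, -7]), (300, [-2, 9, 28])]
245 [(274, [-9, -9, 28]), (281, [6, -3, -8]), (287, [6, 0, -8]), (293, [6, 3, -8]), (300, [-9, 9, 28])]
250 [(274, [-13, -9, 29]), (281, [3, -3, -7]), (287, [3, 0, -8]), (293, [3, 3, -9]), (300, [-13, 9, 29])]
254 [(274, [-16, -9, 29]), (281, [1, -3, -8]), (287, [0, 0, -7]), (293, [0, 3, -7]), (300, [-16, 9, 29])]
258 [(274, [11, -6, -35]), (281, [11, -3, -35]), (287, [11, 0, -35]), (293, [11, 3, -35]), (300, [11, 6, -35])]
262 [(274, [11, -6, -39]), (281, [11, -3, -39]), (287, [11, 0, -39]), (293, [10, 3, -38]), (300, [11, 6, -40])]
268 [(274, [11, -6, -46]), (281, [10, -3, -45]), (287, [11, 0, -45]), (293, [11, 3, -45]), (300, [10, 6, -45])]
275 [(274, [11, -5, -52]), (281, [11, -2, -53]), (287, [11, 0, -52]), (293, [11, 3, -53]), (300, [11, 5, -53])]
285 [(274, [11, -5, -61]), (281, [11, -2, -60]), (287, [11, 0, -62]), (293, [11, 2, -61]), (300, [11, 5, -62])]
300 [(274, [
[... 785 characters left out ...]
0, -35]), (293, [10, 3, -34]), (300, [11, 6, -36])]
262 [(274, [11, -6, -39]), (281, [11, -3, -40]), (287, [11, 0, -39]), (293, [10, 3, -39]), (300, [11, 6, -40])]
268 [(274, [11, -6, -46]), (281, [10, -3, -45]), (287, [11, 0, -46]), (293, [11, 3, -46]), (300, [10, 6, -45])]
275 [(274, [11, -5, -53]), (281, [11, -2, -52]), (287, [11, 0, -52]), (293, [11, 3, -52]), (300, [11, 5, -52])]
285 [(274, [12, -5, -62]), (281, [11, -2, -61]), (287, [11, 0, -61]), (293, [11, 2, -60]), (300, [11, 5, -60])]
300 [(274, [11, -5, -73]), (281, [8, -2, -67]), (287, [7, 0, -66]), (293, [11, 2, -72]), (300, [12, 5, -73])]
bar (591, array([ 449.3, -309.7]), array([ 9.8, 12.9]), 77.1, 'z', array([42., 47., 48.]))
```

```bash
python3 - <<'E'
from h import *
for f in ('w1','w3'):
  g=np.load(f'pics/{f}.npz'); o={'tool_rot':np.zeros(3),'position':np.zeros(3)}
  T=wcloud(g,o).reshape(-1,3)*1000; z=T[:,2]; m=(z<15)&(z>-160)&(abs(T[:,1])<65)&(abs(T[:,0])<40)
  # black gripper pixels only
  m&=g['color'].reshape(-1,3).max(1)<110
  q=T[m]; i=np.argsort(-q[:,2])[:400:50]; print(f,'tip pts',np.round(q[i]).tolist())
  for lo in range(-60,-20,4):
    s=q[(q[:,2]>lo)&(q[:,2]<=lo+4)]; 
    if len(s): print(lo,len(s),np.round(s.min(0)),np.round(s.max(0)))
E
```

```text
w1 tip pts [[2.0, 43.0, -41.0], [0.0, -43.0, -44.0], [5.0, 43.0, -45.0], [3.0, 43.0, -45.0], [9.0, -43.0, -46.0], [8.0, -42.0, -47.0], [11.0, 48.0, -47.0], [1.0, 43.0, -48.0]]
-60 496 [-11. -56. -60.] [ 12.  56. -56.]
-56 474 [-11. -57. -56.] [ 12.  57. -52.]
-52 389 [-12. -55. -52.] [ 12.  55. -48.]
-48 280 [-11. -49. -48.] [ 11.  53. -44.]
-44 75 [-11. -43. -44.] [  9.  43. -41.]
w3 tip pts [[3.0, -63.0, 14.0], [-1.0, -50.0, 11.0], [11.0, -30.0, 9.0], [0.0, -27.0, 9.0], [2.0, -39.0, 9.0], [29.0, 20.0, 9.0], [28.0, 47.0, 9.0], [-0.0, -36.0, 9.0]]
-60 304 [  6. -14. -60.] [ 12.  14. -56.]
-56 317 [  6. -13. -56.] [ 12.  14. -52.]
-52 252 [  6. -13. -52.] [ 12.  14. -48.]
-48 254 [  6. -13. -48.] [ 11.  13. -44.]
-44 231 [  6. -13. -44.] [ 11.  13. -40.]
-40 188 [  6. -13. -40.] [ 11.  13. -36.]
-36 70 [  6. -10. -36.] [ 11.  10. -33.]
-32 172 [  9.  -4. -30.] [ 21.   6. -28.]
-28 90 [  8.  -3. -28.] [ 21.   6. -24.]
-24 55 [ 19.  -3. -24.] [ 21.   6. -20.]
```

Measured in the tool frame, the physical fingertips sit about 33 mm (shut) and 46 mm (open) short of the reported TCP. They therefore closed just above the bar, and nothing was touched. I'll apply a 33 mm offset, reopen, go lower and grasp again.

Request:
{"op": "carry_out", "data": {"targets": [[0, 0, 0, 0, 0, 0, 0], [0, 0, 0, 0, 0, 0, 0], [0, 0, 0, 0, 0, 0, 0], [0, 0, 0, 0, 0, 0, 0], [0, 0, 0, 0, 0, 0, 0]]}}

```text
clock: 5.85
position: [0.4351, -0.3053, 0.0386]
tool_rot: [-3.141, 0.001, -0.23]
force: [-0.1, -0.2, 0.9]
grip_width: 0.0608
```

Request:
{"op": "carry_out", "data": {"targets": [[0, 0, 5, 0, 0, 0, 0], [0, 0, 15, 0, 0, 0, 0], [0, 0, 15, 0, 0, 0, 0], [0, 0, 15, 0, 0, 0, 0], [0, 0, 5, 0, 0, 0, 0]]}}

```text
clock: 6.27
position: [0.4344, -0.3047, -0.0182]
tool_rot: [-3.14, 0.002, -0.23]
force: [0.2, 0.7, -0.3]
grip_width: 0.0854
```

Request:
{"op": "carry_out", "data": {"targets": [[0, 0, 0, 0, 0, 0, 255], [0, 0, 0, 0, 0, 0, 255], [0, 0, 0, 0, 0, 0, 255], [0, 0, 0, 0, 0, 0, 255], [0, 0, 0, 0, 0, 0, 255]]}}

```text
clock: 6.68
position: [0.4356, -0.3054, -0.0157]
tool_rot: [-3.141, -0.0, -0.23]
force: [-0.0, -0.1, 0.4]
grip_width: 0.0255
```

Request:
{"op": "carry_out", "data": {"targets": [[0, 0, 0, 0, 0, 0, 255], [0, 0, 0, 0, 0, 0, 255], [0, 0, 0, 0, 0, 0, 255], [0, 0, 0, 0, 0, 0, 255]]}}

```text
clock: 7.02
position: [0.4354, -0.3054, -0.0159]
tool_rot: [-3.141, -0.0, -0.23]
force: [-0.9, 0.6, 7.3]
grip_width: 0.0095
```

Bar gripped (9.5 mm). Lift.

Request:
{"op": "carry_out", "data": {"targets": [[0, 0, -10, 0, 0, 0, 255], [0, 0, -20, 0, 0, 0, 255], [0, 0, -30, 0, 0, 0, 255], [0, 0, -30, 0, 0, 0, 255], [0, 0, -20, 0, 0, 0, 255]]}}

```text
clock: 7.43
position: [0.4352, -0.3058, 0.0966]
tool_rot: [-3.141, -0.001, -0.231]
force: [0.9, -0.2, -2.4]
grip_width: 0.0094
```

```bash
python3 - <<'E'
from h import *
st(); o=bot.observe(); g=grab('wrist','w5'); W=wcloud(g,o).reshape(-1,3)
# sheet and mat
c=g['color'].reshape(-1,3).max(1)
print('mat',rect(W[(c<45)&(W[:,2]<.02)&(abs(W[:,0]-.595)<.11)&(abs(W[:,1]+.082)<.11)]))
print('sheet',rect(W[(np.hypot(W[:,0]-.435,W[:,1]+.305)<.06)&(W[:,2]>.10)&(W[:,2]<.127)]))
plan([(435.4,-305.4,124,-13.1),(595,-82,110,3.5)],start=(435.4,-305.4,94,-13.1),step=30,g=255)
E
```

```text
t 7.43 p [ 435.2 -305.8   96.6] rpy [-1.7997e+02 -5.0000e-02 -1.3220e+01] q [ 0.02  0.64  0.7   1.96 -0.59  0.75 -0.74] F [ 0.9 -0.2 -2.4] w 9.4
mat (13176, array([594.5, -83.3]), array([150.4, 150.9]), 8.9, 'z', array([1., 2., 3.]))
sheet (22079, array([ 434.4, -309.9]), array([110.1, 100.9]), 76.7, 'z', array([123., 124., 125.]))
[[0,0,-30,0.0,0.0,0.0,255],[10,-25,1,0.0,0.0,-0.28,255],[11,-25,1,0.0,0.0,-0.28,255],[12,-25,1,0.0,0.0,-0.28,255],[13,-24,2,0.0,0.0,-0.28,255]]
[[13,-24,1,0.0,0.0,-0.27,255],[14,-24,2,0.0,0.0,-0.28,255],[15,-23,1,0.0,0.0,-0.27,255],[16,-23,2,0.0,0.0,-0.28,255],[16,-22,1,0.0,0.0,-0.27,255]]
[[17,-22,2,0.0,0.0,-0.28,255]]
end [595.4 -81.9 110. ] [180.     0.     3.52] 11
```

Request:
{"op": "carry_out", "data": {"targets": [[0, 0, -30, 0, 0, 0, 255], [10, -25, 1, 0, 0, -0.28, 255], [11, -25, 1, 0, 0, -0.28, 255], [12, -25, 1, 0, 0, -0.28, 255], [13, -24, 2, 0, 0, -0.28, 255]]}}

```text
clock: 7.9
position: [0.4993, -0.2153, 0.1194]
tool_rot: [-3.14, -0.0, -0.112]
force: [0.9, 0.0, -2.0]
grip_width: 0.0094
```

Request:
{"op": "carry_out", "data": {"targets": [[13, -24, 1, 0, 0, -0.27, 255], [14, -24, 2, 0, 0, -0.28, 255], [15, -23, 1, 0, 0, -0.27, 255], [16, -23, 2, 0, 0, -0.28, 255], [16, -22, 1, 0, 0, -0.27, 255]]}}

```text
clock: 8.32
position: [0.5796, -0.1033, 0.1121]
tool_rot: [-3.14, 0.0, 0.032]
force: [1.1, -1.6, -1.1]
grip_width: 0.0089
```

Request:
{"op": "carry_out", "data": {"targets": [[17, -22, 2, 0, 0, -0.28, 255], [0, 0, 30, 0, 0, 0, 255], [0, 0, 30, 0, 0, 0, 255], [0, 0, 30, 0, 0, 0, 255], [0, 0, 20, 0, 0, 0, 255]]}}

```text
clock: 8.73
position: [0.5943, -0.0816, -0.0022]
tool_rot: [-3.14, 0.002, 0.06]
force: [0.1, -0.1, -2.2]
grip_width: 0.0095
```

Request:
{"op": "carry_out", "data": {"targets": [[0, 0, 10, 0, 0, 0, 255], [0, 0, 6, 0, 0, 0, 255], [0, 0, 0, 0, 0, 0, 255], [0, 0, 0, 0, 0, 0, 255]]}}

```text
clock: 9.07
position: [0.596, -0.0823, -0.0151]
tool_rot: [-3.141, -0.001, 0.06]
force: [0.3, -0.2, -1.0]
grip_width: 0.0089
```

Request:
{"op": "carry_out", "data": {"targets": [[0, -1, 3, 0, 0, 0, 255], [0, 0, 1, 0, 0, 0, 255], [0, 0, 1, 0, 0, 0, 255], [0, 0, 0, 0, 0, 0, 255]]}}

```text
clock: 9.4
position: [0.5957, -0.0809, -0.0208]
tool_rot: [-3.14, -0.0, 0.06]
force: [0.0, 0.7, -0.4]
grip_width: 0.0095
```

Request:
{"op": "carry_out", "data": {"targets": [[0, 0, 1, 0, 0, 0, 255], [0, 0, 0, 0, 0, 0, 255], [0, 0, 0, 0, 0, 0, 255]]}}

```text
clock: 9.65
position: [0.5957, -0.0809, -0.0209]
tool_rot: [-3.14, -0.001, 0.06]
force: [-6.7, 3.7, 21.9]
grip_width: 0.0092
```

Contact with the mat; release, rise and go above the scanner.

Request:
{"op": "carry_out", "data": {"targets": [[0, 0, 0, 0, 0, 0, 0], [0, 0, 0, 0, 0, 0, 0], [0, 0, 0, 0, 0, 0, 0], [0, 0, 0, 0, 0, 0, 0], [0, 0, 0, 0, 0, 0, 0]]}}

```text
clock: 10.07
position: [0.5953, -0.0811, -0.0222]
tool_rot: [-3.141, 0.0, 0.06]
force: [-0.4, 0.2, 0.5]
grip_width: 0.0694
```

Request:
{"op": "carry_out", "data": {"targets": [[0, 0, 0, 0, 0, 0, 0], [0, 0, 0, 0, 0, 0, 0], [0, 0, -10, 0, 0, 0, 0], [0, 0, -30, 0, 0, 0, 0], [0, 0, -30, 0, 0, 0, 0]]}}

```text
clock: 10.48
position: [0.5945, -0.0814, 0.0486]
tool_rot: [-3.141, 0.002, 0.06]
force: [0.7, -0.3, 1.1]
grip_width: 0.0854
```

```bash
python3 - <<'E'
from h import *
st(); o=bot.observe(); g=grab('wrist','w6'); W=wcloud(g,o).reshape(-1,3)
d=np.hypot(W[:,0]-.5957,W[:,1]+.081); print('bar',rect(W[(d<.03)&(W[:,2]>.034)&(W[:,2]<.05)])); 
print('fin',rect(W[(np.hypot(W[:,0]-.602,W[:,1]+.197)<.03)&(W[:,2]>.034)&(W[:,2]<.05)]))
print('sheet',rect(W[(d<.075)&(W[:,2]>.0045)&(W[:,2]<.012)]))
plan([(590,-81,120,8),(421,-75,200,97.5)],start=(596,-81,49,3.5),step=30)
E
```

```text
t 10.48 p [594.5 -81.4  48.6] rpy [-1.7995e+02  1.3000e-01  3.4100e+00] q [-0.35  0.77  0.59  1.8  -0.6   0.76 -0.95] F [ 0.7 -0.3  1.1] w 85.4
bar (1094, array([596.4, -80.6]), array([39.2,  9.8]), 3.6, 'z', array([41., 42., 43.]))
fin (755, array([ 603. , -195.1]), array([10.8, 31.4]), 3.5, 'z', array([35., 42., 43.]))
sheet (18385, array([604.1, -92.6]), array([116.2, 125.3]), 3.7, 'z', array([5., 6., 8.]))
[[-2,0,-24,0.0,0.0,-0.25,0],[-2,0,-24,0.0,0.0,-0.25,0],[-2,-1,-23,0.0,0.0,-0.25,0],[-10,-2,-5,0.0,0.0,-0.93,0],[-10,-3,-5,0.0,0.0,-0.93,0]]
[[-10,-4,-5,0.0,0.0,-0.93,0],[-9,-5,-5,0.0,0.0,-0.93,0],[-9,-6,-5,0.0,0.0,-0.93,0],[-8,-6,-5,0.0,0.0,-0.93,0],[-8,-7,-5,0.0,0.0,-0.93,0]]
[[-7,-8,-5,0.0,0.0,-0.93,0],[-6,-9,-5,0.0,0.0,-0.93,0],[-5,-9,-5,0.0,0.0,-0.94,0],[-5,-10,-5,0.0,0.0,-0.93,0],[-4,-10,-5,0.0,0.0,-0.94,0]]
[[-2,-10,-5,0.0,0.0,-0.93,0],[-2,-11,-5,0.0,0.0,-0.94,0],[0,-10,-5,0.0,0.0,-0.93,0],[0,-11,-5,0.0,0.0,-0.94,0]]
end [420.9 -75.4 200. ] [180.     0.    97.52] 19
```

Request:
{"op": "carry_out", "data": {"targets": [[-2, 0, -24, 0, 0, -0.25, 0], [-2, 0, -24, 0, 0, -0.25, 0], [-2, -1, -23, 0, 0, -0.25, 0], [-10, -2, -5, 0, 0, -0.93, 0], [-10, -3, -5, 0, 0, -0.93, 0]]}}

```text
clock: 10.95
position: [0.569, -0.0796, 0.1307]
tool_rot: [-3.142, -0.002, 0.338]
force: [-0.5, -1.2, -0.1]
grip_width: 0.0854
```

Request:
{"op": "carry_out", "data": {"targets": [[-10, -4, -5, 0, 0, -0.93, 0], [-9, -5, -5, 0, 0, -0.93, 0], [-9, -6, -5, 0, 0, -0.93, 0], [-8, -6, -5, 0, 0, -0.93, 0], [-8, -7, -5, 0, 0, -0.93, 0]]}}

```text
clock: 11.37
position: [0.5158, -0.0776, 0.1548]
tool_rot: [-3.141, -0.001, 0.825]
force: [-0.3, -0.5, 0.7]
grip_width: 0.0852
```

Request:
{"op": "carry_out", "data": {"targets": [[-7, -8, -5, 0, 0, -0.93, 0], [-6, -9, -5, 0, 0, -0.93, 0], [-5, -9, -5, 0, 0, -0.94, 0], [-5, -10, -5, 0, 0, -0.93, 0], [-4, -10, -5, 0, 0, -0.94, 0]]}}

```text
clock: 11.78
position: [0.4619, -0.0765, 0.1797]
tool_rot: [3.142, -0.001, 1.314]
force: [-0.3, -0.2, -0.1]
grip_width: 0.0853
```

Request:
{"op": "carry_out", "data": {"targets": [[-2, -10, -5, 0, 0, -0.93, 0], [-2, -11, -5, 0, 0, -0.94, 0], [0, -10, -5, 0, 0, -0.93, 0], [0, -11, -5, 0, 0, -0.94, 0], [0, 0, 0, 0, 0, 0, 0]]}}

```text
clock: 12.2
position: [0.419, -0.076, 0.2001]
tool_rot: [3.141, -0.001, 1.705]
force: [1.2, -1.1, 0.4]
grip_width: 0.0853
```

```bash
python3 - <<'E'
from h import *
st(); o=bot.observe(); g=grab('wrist','w7'); W=wcloud(g,o).reshape(-1,3)
d=np.hypot(W[:,0]-.425,W[:,1]+.073)
for lo,hi in((.17,.185),(.15,.17),(.13,.15),(.11,.13),(.08,.095)): print(lo,rect(W[(d<(.035 if lo>.1 else .07))&(W[:,2]>lo)&(W[:,2]<hi)]))
E
```

```text
t 12.2 p [419.  -76.  200.1] rpy [ 1.7994e+02 -8.0000e-02  9.7710e+01] q [-0.26  0.21  0.35  2.11 -0.1   0.83  0.29] F [ 1.2 -1.1  0.4] w 85.3
0.17 (1873, array([424.4, -72.1]), array([45.6, 24.8]), 6.6, 'z', array([173., 178., 180.]))
0.15 (443, array([423.2, -64.5]), array([19.8, 40.6]), 72.8, 'z', array([151., 161., 169.]))
0.13 (340, array([423.2, -64.5]), array([19. , 40.8]), 73.8, 'z', array([131., 141., 149.]))
0.11 (280, array([423.3, -64.5]), array([19.5, 40.5]), 72.6, 'z', array([111., 120., 129.]))
0.08 (3405, array([433.8, -71.7]), array([98.2, 46.5]), 5.9, 'z', array([85., 90., 92.]))
```

View pics/w7.png

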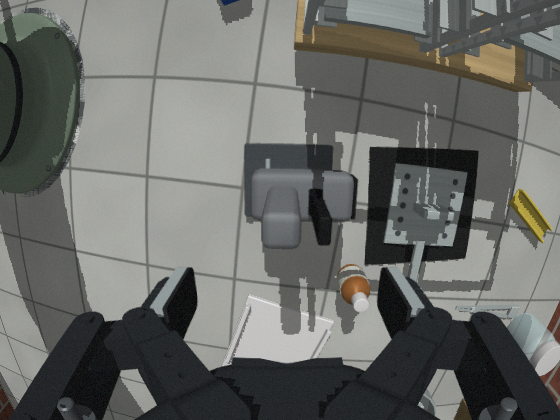

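Wrist view: scanner grip at (280,220), trigger at (320,218) on its +x side, tray flat on the mat at (428,205). Descend around grip and trigger, then squeeze.

Request:
{"op": "carry_out", "data": {"targets": [[3, -1, 20, 0, 0, 0.17, 0], [0, 0, 25, 0, 0, 0, 0], [0, 0, 25, 0, 0, 0, 0], [0, 0, 20, 0, 0, 0, 0], [0, 0, 15, 0, 0, 0, 0]], "force": 25}}

```text
clock: 12.67
position: [0.4189, -0.0727, 0.0922]
tool_rot: [-3.14, -0.001, 1.679]
force: [1.0, 0.1, 0.1]
grip_width: 0.0854
```

Request:
{"op": "carry_out", "data": {"targets": [[0, 0, 0, 0, 0, 0, 0], [0, 0, 0, 0, 0, 0, 255], [0, 0, 0, 0, 0, 0, 255], [0, 0, 0, 0, 0, 0, 255], [0, 0, 0, 0, 0, 0, 255]]}}

```text
clock: 13.08
position: [0.4215, -0.0725, 0.0954]
tool_rot: [3.136, -0.0, 1.683]
force: [-3.7, 0.6, 19.2]
grip_width: 0.0395
```

Request:
{"op": "carry_out", "data": {"targets": [[0, 0, 0, 0, 0, 0, 255], [0, 0, 0, 0, 0, 0, 255], [0, 0, 0, 0, 0, 0, 255], [0, 0, 0, 0, 0, 0, 255], [0, 0, 0, 0, 0, 0, 255]]}}

```text
clock: 13.5
position: [0.4216, -0.0725, 0.0955]
tool_rot: [3.136, -0.0, 1.683]
force: [5.4, 0.9, 10.2]
grip_width: 0.0389
```

Request:
{"op": "carry_out", "data": {"targets": [[0, 0, 0, 0, 0, 0, 255], [0, 0, 0, 0, 0, 0, 255], [0, 0, 0, 0, 0, 0, 255]]}}

```text
clock: 13.75
position: [0.4216, -0.0725, 0.0955]
tool_rot: [3.136, -0.0, 1.683]
force: [4.7, 0.3, 10.6]
grip_width: 0.0393
```

```bash
python3 - <<'E'
from h import *
st(); o=bot.observe(); g=grab('wrist','w8'); W=wcloud(g,o); q=W.reshape(-1,3)
d=np.hypot(q[:,0]-.425,q[:,1]+.073); print(rect(q[(d<.035)&(q[:,2]>.17)&(q[:,2]<.185)]))
E
```

```text
t 13.75 p [421.6 -72.5  95.5] rpy [ 1.7968e+02 -2.0000e-02  9.6430e+01] q [-0.19  0.4   0.28  2.21 -0.21  0.55  0.36] F [ 4.7  0.3 10.6] w 39.3
(6730, array([425.9, -70.6]), array([67.6, 25.6]), 6.5, 'z', array([171., 178., 182.]))
```

Width 39.3 mm fits a full squeeze with the pad tips at z≈130. Checking against the stop with more force.

Request:
{"op": "carry_out", "data": {"targets": [[0, 0, 0, 0, 0, 0, 255], [0, 0, 0, 0, 0, 0, 255], [0, 0, 0, 0, 0, 0, 255], [0, 0, 0, 0, 0, 0, 255]], "force": 45}}

```text
clock: 14.13
position: [0.4212, -0.0726, 0.0956]
tool_rot: [3.136, -0.001, 1.683]
force: [0.4, 0.5, 16.8]
grip_width: 0.0385
```

```bash
python3 - <<'E'
from h import *
st(); g=grab('scene','s8'); h=grab('wrist','w8b')
o=np.zeros((400,800,3),np.uint8); o[:,:400]=cv2.resize(cv2.imread('pics/s8.png')[150:260,190:300],(400,400),interpolation=3); o[:,400:]=cv2.resize(cv2.imread('pics/w8b.png')[140:340,180:380],(400,400),interpolation=3); cv2.imwrite('pics/c8.png',o)
E
```

```text
t 14.13 p [421.2 -72.6  95.6] rpy [ 1.797e+02 -3.000e-02  9.642e+01] q [-0.19  0.4   0.28  2.21 -0.21  0.55  0.36] F [ 0.4  0.5 16.8] w 38.5
```

View pics/c8.png

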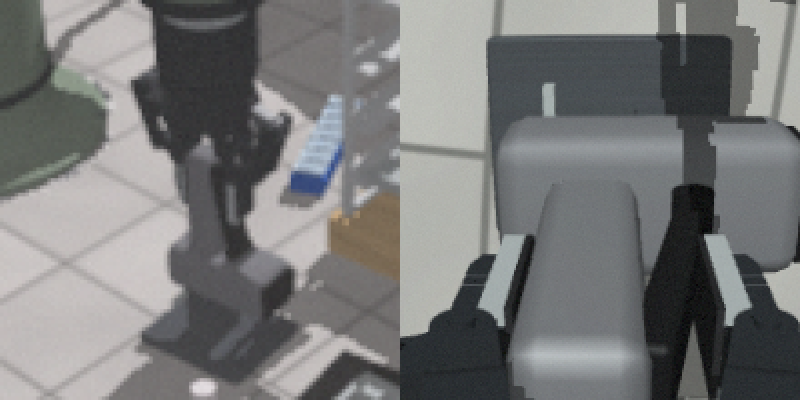

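The wrist crop shows the trigger pressed against the grip between the pads, and the width stayed at about 38.5 mm with higher force, so it is fully squeezed. Release.

Request:
{"op": "carry_out", "data": {"targets": [[0, 0, 0, 0, 0, 0, 0], [0, 0, 0, 0, 0, 0, 0], [0, 0, 0, 0, 0, 0, 0], [0, 0, 0, 0, 0, 0, 0], [0, 0, 0, 0, 0, 0, 0]]}}

```text
clock: 14.65
position: [0.4188, -0.0725, 0.094]
tool_rot: [-3.141, -0.001, 1.683]
force: [-0.1, -0.5, 0.6]
grip_width: 0.0854
```

Request:
{"op": "carry_out", "data": {"targets": [[0, 0, 0, 0, 0, 0, 0], [0, 0, -20, 0, 0, 0, 0], [0, 0, -25, 0, 0, 0, 0], [0, 0, -25, 0, 0, 0, 0], [0, 0, 0, 0, 0, 0, 0]]}}

```text
clock: 15.07
position: [0.4205, -0.073, 0.1673]
tool_rot: [3.137, -0.001, 1.683]
force: [-0.6, -0.2, 0.8]
grip_width: 0.0854
```

```bash
python3 - <<'E'
from h import *
st(); o=bot.observe(); g=grab('wrist','w9'); W=wcloud(g,o); q=W.reshape(-1,3)
d=np.hypot(q[:,0]-.425,q[:,1]+.073); print('grip+trigger',rect(q[(d<.035)&(q[:,2]>.165)&(q[:,2]<.185)]))
plan([(603,-195.1,170,93.5),(603,-195.1,60,93.5)],start=(419.5,-72.6,165,96.5),step=30,g=100)
E
```

```text
t 15.07 p [420.5 -73.  167.3] rpy [ 1.7975e+02 -4.0000e-02  9.6400e+01] q [-0.25  0.27  0.34  2.15 -0.14  0.74  0.29] F [-0.6 -0.2  0.8] w 85.4
grip+trigger (2684, array([424.2, -71.7]), array([46.3, 24.2]), 6.6, 'z', array([168., 177., 180.]))
[[-18,21,-1,0.0,0.0,0.06,100],[-18,21,-1,0.0,0.0,0.06,100],[-17,21,0,0.0,0.0,0.06,100],[-17,21,-1,0.0,0.0,0.06,100],[-17,22,0,0.0,0.0,0.06,100]]
[[-17,22,-1,0.0,0.0,0.07,100],[-17,22,0,0.0,0.0,0.07,100],[-18,22,-1,0.0,0.0,0.06,100],[0,0,28,0.0,0.0,0.0,100],[0,0,27,0.0,0.0,0.0,100]]
[[0,0,28,0.0,0.0,0.0,100],[0,0,27,0.0,0.0,0.0,100]]
end [ 603.4 -195.4   60. ] [180.    0.   93.5] 12
```

The trigger has sprung back (46 mm across). Go to the fin.

Request:
{"op": "carry_out", "data": {"targets": [[-18, 21, -1, 0, 0, 0.06, 100], [-18, 21, -1, 0, 0, 0.06, 100], [-17, 21, 0, 0, 0, 0.06, 100], [-17, 21, -1, 0, 0, 0.06, 100], [-17, 22, 0, 0, 0, 0.06, 100]]}}

```text
clock: 15.53
position: [0.5336, -0.1493, 0.1659]
tool_rot: [-3.14, -0.001, 1.652]
force: [-0.7, 0.9, 0.3]
grip_width: 0.0515
```

Request:
{"op": "carry_out", "data": {"targets": [[-17, 22, -1, 0, 0, 0.07, 100], [-17, 22, 0, 0, 0, 0.07, 100], [-18, 22, -1, 0, 0, 0.06, 100], [0, 0, 28, 0, 0, 0, 100], [0, 0, 27, 0, 0, 0, 100]]}}

```text
clock: 15.95
position: [0.6036, -0.1968, 0.1123]
tool_rot: [3.141, -0.0, 1.63]
force: [0.9, 0.4, -1.2]
grip_width: 0.052
```

Request:
{"op": "carry_out", "data": {"targets": [[0, 0, 28, 0, 0, 0, 100], [0, 0, 17, 0, 0, 0, 100], [0, 0, 10, 0, 0, 0, 100], [0, 0, 0, 0, 0, 0, 100], [0, 0, 0, 0, 0, 0, 100]]}}

```text
clock: 16.37
position: [0.6026, -0.1957, 0.0587]
tool_rot: [-3.141, -0.001, 1.631]
force: [0.4, -0.5, 1.0]
grip_width: 0.0518
```

```bash
python3 - <<'E'
from h import *
st(); o=bot.observe(); g=grab('wrist','w10'); W=wcloud(g,o).reshape(-1,3)
print('fin',rect(W[(np.hypot(W[:,0]-.603,W[:,1]+.195)<.03)&(W[:,2]>.034)&(W[:,2]<.05)]))
print('bar',rect(W[(np.hypot(W[:,0]-.5965,W[:,1]+.081)<.03)&(W[:,2]>.034)&(W[:,2]<.05)]))
T=R.from_euler('xyz',o['tool_rot']).inv().apply(W-o['position'])*1000
m=(T[:,2]<-20)&(T[:,2]>-60)&(abs(T[:,1])<60)&(abs(T[:,0])<15)&(g['color'].reshape(-1,3).max(1)<200); q=T[m]; print('tips',np.round(q[np.argsort(-q[:,2])[:200:40]]).tolist())
E
```

```text
t 16.37 p [ 602.6 -195.7   58.7] rpy [-1.7995e+02 -6.0000e-02  9.3430e+01] q [ 0.03  0.73  0.29  1.69 -0.29  0.76  0.52] F [ 0.4 -0.5  1. ] w 51.8
fin (761, array([ 602.7, -195.5]), array([ 9.6, 30.6]), 3.6, 'z', array([39., 42., 43.]))
bar (1255, array([596. , -81.2]), array([39.7, 10.3]), 3.5, 'z', array([37., 42., 43.]))
tips [[2.0, 26.0, -32.0], [-5.0, 26.0, -34.0], [-4.0, -26.0, -36.0], [7.0, 26.0, -37.0], [5.0, 26.0, -37.0]]
```

Request:
{"op": "carry_out", "data": {"targets": [[0, 0, 25, 0, 0, 0, 100], [0, 0, 25, 0, 0, 0, 100], [0, 0, 20, 0, 0, 0, 100], [0, 0, 10, 0, 0, 0, 100], [0, 0, 0, 0, 0, 0, 100]], "force": 90}}

```text
clock: 16.83
position: [0.6022, -0.1953, -0.0221]
tool_rot: [-3.14, -0.001, 1.631]
force: [-0.5, 0.5, -0.2]
grip_width: 0.0521
```

Request:
{"op": "carry_out", "data": {"targets": [[0, 0, 0, 0, 0, 0, 255], [0, 0, 0, 0, 0, 0, 255], [0, 0, 0, 0, 0, 0, 255], [0, 0, 0, 0, 0, 0, 255], [0, 0, 0, 0, 0, 0, 255]]}}

```text
clock: 17.25
position: [0.6034, -0.1958, -0.0199]
tool_rot: [3.14, -0.001, 1.631]
force: [-1.7, 0.2, 8.7]
grip_width: 0.0092
```

Request:
{"op": "carry_out", "data": {"targets": [[0, 0, 0, 0, 0, 0, 255], [0, 0, 0, 0, 0, 0, 255], [0, 0, -10, 0, 0, 0, 255], [0, 0, -20, 0, 0, 0, 255], [0, 0, -20, 0, 0, 0, 255]]}}

```text
clock: 17.67
position: [0.6023, -0.1955, 0.0298]
tool_rot: [-3.141, -0.001, 1.631]
force: [0.4, -0.6, -1.7]
grip_width: 0.0092
```

Request:
{"op": "carry_out", "data": {"targets": [[0, 0, -25, 0, 0, 0, 255], [0, 0, -25, 0, 0, 0, 255], [0, 0, 0, 0, 0, 0, 255], [0, 0, 0, 0, 0, 0, 255]]}}

```text
clock: 18.0
position: [0.6035, -0.1957, 0.0808]
tool_rot: [3.139, -0.0, 1.631]
force: [-0.7, -0.8, -2.9]
grip_width: 0.0089
```

```bash
python3 - <<'E'
from h import *
st(); o=bot.observe(); g=grab('wrist','w11'); W=wcloud(g,o).reshape(-1,3); W=W[np.isfinite(W[:,0])]
bz=W[(np.hypot(W[:,0]-.5965,W[:,1]+.081)<.03)&(W[:,2]>.12)&(W[:,2]<.16)]; print('bar',rect(bz))
m=(abs(W[:,0]-.596)<.06)&(abs(W[:,1]+.081)<.055)&(W[:,2]>.085)&(W[:,2]<.125); s=W[m]; print('sheet',rect(s))
A=np.c_[s[:,:2]-s[:,:2].mean(0),np.ones(len(s))]; c=np.linalg.lstsq(A,s[:,2],rcond=None)[0]; print('tilt deg x,y',np.degrees(c[:2]),'z mean',c[2]*1000)
# rack b ledges/bars
for lo in (.175,.182,.19,.21,.23,.245): print(lo,rect(W[(abs(W[:,0]-.627)<.075)&(abs(W[:,1]-.153)<.07)&(W[:,2]>lo)&(W[:,2]<lo+.012)]))
cv2.imwrite('pics/c11.png',cv2.imread('pics/w11.png'))
E
```

```text
t 18.0 p [ 603.5 -195.7   80.8] rpy [ 1.7985e+02 -2.0000e-02  9.3440e+01] q [ 0.02  0.7   0.31  1.69 -0.28  0.8   0.51] F [-0.7 -0.8 -2.9] w 8.9
bar (3553, array([596.4, -82.9]), array([40. ,  7.6]), 3.2, 'z', array([123., 141., 143.]))
sheet (27153, array([597.4, -99.4]), array([101.2,  73.5]), 3.1, 'z', array([105., 106., 108.]))
tilt deg x,y [0.07290315 0.76824685] z mean 106.86009996925809
0.175 0
0.182 0
0.19 0
0.21 0
0.23 0
0.245 0
```

View pics/c11.png

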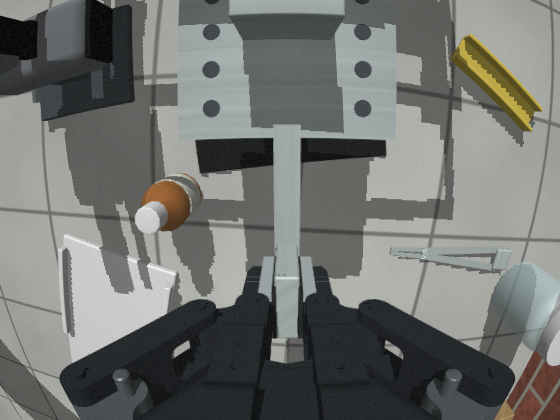

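The fin is held and the tray is level (tilt under 1°). Wrist view: fin between the pads at (287,290), sheet ahead; bottle (165,205), tweezers (450,255) and splint (495,80) look undisturbed. Lift and go in front of the far rack.

```bash
python3 - <<'E'
from h import *
plan([(603,-195.5,168,93.5),(642,-95,168,93.5)],start=(603.4,-195.4,80,93.5),step=25,g=255)
E
```

```text
[[0,0,-22,0.0,0.0,0.0,255],[0,0,-22,0.0,0.0,0.0,255],[0,0,-22,0.0,0.0,0.0,255],[0,0,-22,0.0,0.0,0.0,255],[20,9,0,0.0,0.0,0.0,255]]
[[19,9,0,0.0,0.0,0.0,255],[20,9,0,0.0,0.0,0.0,255],[19,9,0,0.0,0.0,0.0,255],[20,9,0,0.0,0.0,0.0,255]]
end [642.3 -94.8 168. ] [180.    0.   93.5] 9
```

Request:
{"op": "carry_out", "data": {"targets": [[0, 0, -22, 0, 0, 0, 255], [0, 0, -22, 0, 0, 0, 255], [0, 0, -22, 0, 0, 0, 255], [0, 0, -22, 0, 0, 0, 255], [20, 9, 0, 0, 0, 0, 255]]}}

```text
clock: 18.47
position: [0.6103, -0.1799, 0.1703]
tool_rot: [3.139, 0.002, 1.626]
force: [1.1, -1.5, -1.2]
grip_width: 0.0087
```

Request:
{"op": "carry_out", "data": {"targets": [[19, 9, 0, 0, 0, 0, 255], [20, 9, 0, 0, 0, 0, 255], [19, 9, 0, 0, 0, 0, 255], [20, 9, 0, 0, 0, 0, 255], [0, 0, 0, 0, 0, 0, 255]]}}

```text
clock: 18.88
position: [0.6426, -0.0897, 0.1655]
tool_rot: [-3.14, -0.003, 1.636]
force: [-0.4, 1.1, -2.4]
grip_width: 0.0089
```

Request:
{"op": "carry_out", "data": {"targets": [[0, 0, 0, 0, 0, 0, 255], [0, 0, 0, 0, 0, 0, 255]]}}

```text
clock: 19.05
position: [0.6412, -0.0956, 0.1661]
tool_rot: [-3.14, -0.001, 1.631]
force: [-0.3, -1.1, -1.8]
grip_width: 0.0087
```

```bash
python3 - <<'E'
from h import *
st(); o=bot.observe(); g=grab('top','t12'); W=cloud(g).reshape(-1,3); c=g['color'].reshape(-1,3); s=grab('scene','s12')
W0=cloud(np.load('pics/top0.npz')).reshape(-1,3)
m=(abs(W[:,0]-.635)<.06)&(abs(W[:,1]-.02)<.055)&(W[:,2]>.185)&(W[:,2]<.203); print('sheet',rect(W[m]))
m=(abs(W[:,0]-.635)<.04)&(abs(W[:,1]-.02)<.03)&(W[:,2]>.22)&(W[:,2]<.24); print('bar',rect(W[m]))
u=np.array([-.061,.998]); n=np.array([.998,.061])
f=lambda X:((X[:,:2]-[.627,.1535])@n*1000,(X[:,:2]-[.627,.1535])@u*1000)
for X,t in((W0,'t0'),(W,'t12')):
  a,l=f(X)
  for lo,hi in((.180,.190),(.193,.199),(.20,.24),(.25,.26)):
    m=(abs(a)<72)&(abs(l)<65)&(X[:,2]>lo)&(X[:,2]<hi); 
    print(t,lo,m.sum(),'lat',np.round(np.percentile(a[m],[0,5,50,95,100])),'lon',np.round(np.percentile(l[m],[0,5,50,95,100])), 'inner', np.round([a[m&(a<0)].max(),a[m&(a>0)].min()]))
im=np.hstack([cv2.resize(cv2.imread('pics/t12.png')[120:290,140:310],(400,400),interpolation=3),cv2.resize(cv2.imread('pics/s12.png')[120:290,225:395],(400,400),interpolation=3)]); cv2.imwrite('pics/c12.png',im)
E
```

```text
t 19.05 p [641.2 -95.6 166.1] rpy [-1.7991e+02 -4.0000e-02  9.3430e+01] q [-0.16  0.62  0.35  1.58 -0.24  0.98  0.32] F [-0.3 -1.1 -1.8] w 8.7
sheet (1181, array([634.3,  29.2]), array([100.2,  79.9]), 3.6, 'z', array([189., 192., 195.]))
bar (92, array([634.8,  18.8]), array([39.7, 10. ]), 4.4, 'z', array([224., 228., 231.]))
t0 0.18 694 lat [-67. -54.  39.  55.  66.] lon [-53. -49.   5.  47.  56.] inner [-37.  38.]
t0 0.193 160 lat [-67. -59.  44.  59.  66.] lon [-53. -35.  26.  54.  56.] inner [-40.  39.]
t0 0.2 93 lat [-67. -67.  59.  66.  67.] lon [-53. -53.  43.  49.  52.] inner [-56.  43.]
t0 0.25 547 lat [-66. -60.  -1.  60.  66.] lon [-53. -52.  43.  50.  52.] inner [-0.  1.]
t12 0.18 701 lat [-67. -54.  38.  56.  66.] lon [-53. -49.   5.  48.  55.] inner [-38.  38.]
t12 0.193 158 lat [-67. -59.  47.  59.  66.] lon [-53. -34.  25.  55.  56.] inner [-40.  37.]
t12 0.2 101 lat [-67. -67.  56.  66.  67.] lon [-53. -53.  43.  50.  54.] inner [-47.  48.]
t12 0.25 545 lat [-66. -60.  -0.  60.  66.] lon [-53. -52.  43.  51.  52.] inner [-0.  0.]
```

View pics/c12.png

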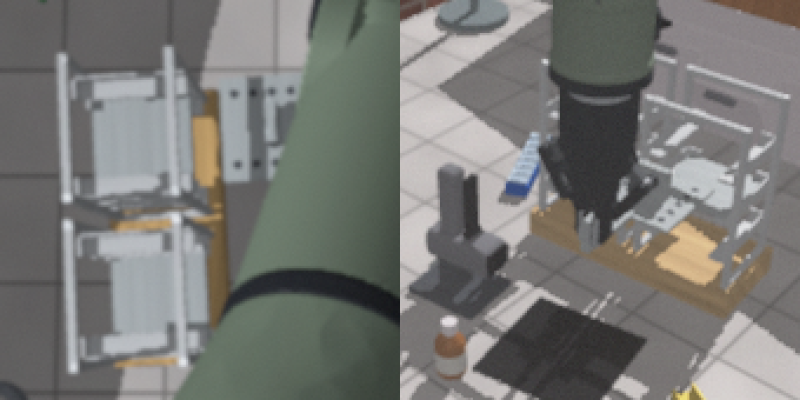

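Tray laterally centred on the far rack (−0.4 mm) and about 3 mm above the top rails. Raise 2 mm and slide in.

Request:
{"op": "carry_out", "data": {"targets": [[0, 0, -2, 0, 0, 0, 255], [15, 0, 0, 0, 0, 0, 255], [20, 0, 0, 0, 0, 0, 255], [20, 0, 0, 0, 0, 0, 255], [15, 0, 0, 0, 0, 0, 255]]}}

```text
clock: 19.57
position: [0.6374, -0.0236, 0.169]
tool_rot: [-3.141, -0.002, 1.631]
force: [-0.1, 0.3, -1.3]
grip_width: 0.0089
```

Request:
{"op": "carry_out", "data": {"targets": [[0, 0, 0, 0, 0, 0, 255], [0, 0, 0, 0, 0, 0, 255], [15, 0, 0, 0, 0, 0, 255], [15, 0, 0, 0, 0, 0, 255], [10, 0, 0, 0, 0, 0, 255]]}}

```text
clock: 19.98
position: [0.6351, 0.0163, 0.1689]
tool_rot: [-3.141, -0.002, 1.631]
force: [-0.7, 1.0, -2.1]
grip_width: 0.0085
```

Request:
{"op": "carry_out", "data": {"targets": [[10, 0, 0, 0, 0, 0, 255], [5, 0, 0, 0, 0, 0, 255], [0, 0, 0, 0, 0, 0, 255], [0, 0, 0, 0, 0, 0, 255], [0, 0, 0, 0, 0, 0, 255]]}}

```text
clock: 20.4
position: [0.6343, 0.0289, 0.169]
tool_rot: [-3.141, -0.001, 1.63]
force: [-0.1, -0.9, -0.4]
grip_width: 0.0088
```

```bash
python3 - <<'E'
from h import *
st(); g=grab('top','t13'); W=cloud(g).reshape(-1,3)
n=np.array([.998,.061]);u=np.array([-.061,.998]); a=(W[:,:2]-[.627,.1535])@n*1000; l=(W[:,:2]-[.627,.1535])@u*1000
m=(abs(a)<30)&(abs(l)<75)&(W[:,2]>.22)&(W[:,2]<.24); print('bar lat/lon',m.sum(),a[m].mean(),l[m].mean(),'range',np.round([a[m].min(),a[m].max(),l[m].min(),l[m].max()]))
m=(abs(a)<60)&(l>-60)&(l<65)&(W[:,2]>.187)&(W[:,2]<.2); print('sheet lat',np.percentile(a[m],[1,99]),'lon',np.percentile(l[m],[1,99]),np.median(W[m,2]))
E
```

```text
t 20.4 p [634.3  28.9 169. ] rpy [-1.7999e+02 -3.0000e-02  9.3400e+01] q [-0.36  0.6   0.35  1.62 -0.23  0.97  0.12] F [-0.1 -0.9 -0.4] w 8.8<stdin>:4: RuntimeWarning: Mean of empty slice.
  ret = ret.dtype.type(ret / rcount)
Traceback (most recent call last):
ValueError: zero-size array to reduction operation minimum which has no identity
```

8 mm short by dead reckoning, no contact. Lower onto the rails.

Request:
{"op": "carry_out", "data": {"targets": [[0, 0, 3, 0, 0, 0, 255], [0, 0, 0, 0, 0, 0, 255], [0, 0, 0, 0, 0, 0, 255]]}}

```text
clock: 20.7
position: [0.6341, 0.0293, 0.1657]
tool_rot: [-3.141, -0.001, 1.63]
force: [-0.5, 0.3, -1.7]
grip_width: 0.009
```

Request:
{"op": "carry_out", "data": {"targets": [[0, 0, 1, 0, 0, 0, 255], [0, 0, 1, 0, 0, 0, 255], [0, 0, 0, 0, 0, 0, 255], [0, 0, 0, 0, 0, 0, 255]]}}

```text
clock: 21.03
position: [0.6342, 0.0297, 0.1639]
tool_rot: [-3.141, -0.001, 1.631]
force: [1.1, 0.1, -2.3]
grip_width: 0.0087
```

Request:
{"op": "carry_out", "data": {"targets": [[0, 0, 1, 0, 0, 0, 255], [0, 0, 0, 0, 0, 0, 255], [0, 0, 0, 0, 0, 0, 255]]}}

```text
clock: 21.28
position: [0.6344, 0.0296, 0.1632]
tool_rot: [3.141, -0.001, 1.631]
force: [0.3, -1.1, 0.7]
grip_width: 0.0085
```

Request:
{"op": "carry_out", "data": {"targets": [[0, 0, 1, 0, 0, 0, 255], [0, 0, 0, 0, 0, 0, 255], [0, 0, 0, 0, 0, 0, 255]]}}

```text
clock: 21.53
position: [0.6345, 0.0295, 0.1626]
tool_rot: [3.141, -0.001, 1.631]
force: [-2.7, -2.1, 9.1]
grip_width: 0.0087
```

Request:
{"op": "carry_out", "data": {"targets": [[2, 0, 0, 0, 0, 0, 255], [2, 0, 0, 0, 0, 0, 255], [2, 0, 0, 0, 0, 0, 255], [0, 0, 0, 0, 0, 0, 255], [0, 0, 0, 0, 0, 0, 255]]}}

```text
clock: 21.95
position: [0.6346, 0.0349, 0.1628]
tool_rot: [3.14, -0.0, 1.63]
force: [0.6, -4.7, 8.2]
grip_width: 0.0085
```

Request:
{"op": "carry_out", "data": {"targets": [[1, 0, 0, 0, 0, 0, 255], [0, 0, 0, 0, 0, 0, 255], [0, 0, 0, 0, 0, 0, 255]]}}

```text
clock: 22.2
position: [0.6346, 0.0355, 0.1628]
tool_rot: [3.14, -0.0, 1.63]
force: [0.8, -5.7, 9.5]
grip_width: 0.0088
```

Request:
{"op": "carry_out", "data": {"targets": [[1, 0, 0, 0, 0, 0, 255], [1, 0, 0, 0, 0, 0, 255], [0, 0, 0, 0, 0, 0, 255], [0, 0, 0, 0, 0, 0, 255]]}}

```text
clock: 22.53
position: [0.6344, 0.0376, 0.1628]
tool_rot: [3.14, -0.0, 1.63]
force: [0.3, -5.9, 8.8]
grip_width: 0.0087
```

Request:
{"op": "carry_out", "data": {"targets": [[1, 0, 0, 0, 0, 0, 255], [0, 0, 0, 0, 0, 0, 255], [0, 0, 0, 0, 0, 0, 255]]}}

```text
clock: 22.78
position: [0.6344, 0.0385, 0.1628]
tool_rot: [3.14, -0.0, 1.63]
force: [1.1, -5.5, 9.0]
grip_width: 0.0092
```

Request:
{"op": "carry_out", "data": {"targets": [[1, 0, 0, 0, 0, 0, 255], [0, 0, 0, 0, 0, 0, 255], [0, 0, 0, 0, 0, 0, 255]]}}

```text
clock: 23.03
position: [0.6343, 0.0395, 0.1628]
tool_rot: [3.14, -0.0, 1.63]
force: [1.2, -6.6, 9.9]
grip_width: 0.0089
```

Request:
{"op": "carry_out", "data": {"targets": [[1, 0, 0, 0, 0, 0, 255], [0, 0, 0, 0, 0, 0, 255], [0, 0, 0, 0, 0, 0, 255]]}}

```text
clock: 23.28
position: [0.6343, 0.0402, 0.1629]
tool_rot: [3.14, 0.0, 1.63]
force: [0.7, -7.4, 8.7]
grip_width: 0.0089
```

Request:
{"op": "carry_out", "data": {"targets": [[1, 0, 0, 0, 0, 0, 255], [0, 0, 0, 0, 0, 0, 255], [0, 0, 0, 0, 0, 0, 255]]}}

```text
clock: 23.53
position: [0.6343, 0.0402, 0.1629]
tool_rot: [3.14, 0.001, 1.629]
force: [1.4, -11.8, 8.6]
grip_width: 0.0086
```

Stops reached (y stalls at 40.2, force rising). One more millimetre, then relax the downward load, release and back out.

Request:
{"op": "carry_out", "data": {"targets": [[1, 0, 0, 0, 0, 0, 255], [0, 0, 0, 0, 0, 0, 255], [0, 0, 0, 0, 0, 0, 255]]}}

```text
clock: 23.78
position: [0.6343, 0.0402, 0.1629]
tool_rot: [3.14, 0.002, 1.628]
force: [0.8, -16.9, 8.2]
grip_width: 0.0087
```

Request:
{"op": "carry_out", "data": {"targets": [[0, 0, -1, 0, 0, 0, 255], [0, 0, 0, 0, 0, 0, 120], [0, 0, 0, 0, 0, 0, 120], [0, 0, 0, 0, 0, 0, 120], [0, 0, 0, 0, 0, 0, 120]]}}

```text
clock: 24.2
position: [0.6333, 0.0441, 0.1628]
tool_rot: [-3.141, -0.001, 1.631]
force: [-0.8, 1.1, -0.2]
grip_width: 0.0454
```

Request:
{"op": "carry_out", "data": {"targets": [[0, 0, 0, 0, 0, 0, 120], [0, 0, -10, 0, 0, 0, 120], [0, 0, -20, 0, 0, 0, 120], [-5, 0, -25, 0, 0, 0, 120], [-10, 0, -25, 0, 0, 0, 120]]}}

```text
clock: 24.62
position: [0.6341, 0.0297, 0.2444]
tool_rot: [-3.141, -0.001, 1.632]
force: [-0.0, 0.2, 0.2]
grip_width: 0.0452
```

Request:
{"op": "carry_out", "data": {"targets": [[-35, 0, -10, 0, 0, 0, 120], [-40, 0, 0, 0, 0, 0, 120], [-40, 0, 0, 0, 0, 0, 120], [-40, 0, 0, 0, 0, 0, 120], [-40, 0, 0, 0, 0, 0, 120]]}}

```text
clock: 25.03
position: [0.646, -0.1678, 0.2539]
tool_rot: [3.141, -0.001, 1.631]
force: [-0.6, 0.5, 0.8]
grip_width: 0.0452
```

Request:
{"op": "carry_out", "data": {"targets": [[-40, 0, 0, 0, 0, 0, 120], [-40, 0, 0, 0, 0, 0, 120], [0, 0, 0, 0, 0, 0, 120], [0, 0, 0, 0, 0, 0, 120], [0, 0, 0, 0, 0, 0, 120]]}}

```text
clock: 25.45
position: [0.6509, -0.2456, 0.253]
tool_rot: [3.142, -0.001, 1.631]
force: [0.3, 0.3, -0.1]
grip_width: 0.0451
```

```bash
python3 - <<'E'
from h import *
st(); g=grab('top','t14'); W=cloud(g).reshape(-1,3); grab('scene','s14')
n=np.array([.998,.061]);u=np.array([-.061,.998]); a=(W[:,:2]-[.627,.1535])@n*1000; l=(W[:,:2]-[.627,.1535])@u*1000
m=(abs(a)<30)&(abs(l)<35)&(W[:,2]>.215)&(W[:,2]<.24); print('bar',m.sum(),'lat/lon',a[m].mean(),l[m].mean(),rect(W[m]))
m=(abs(a)<30)&(l>-140)&(l<-90)&(W[:,2]>.215)&(W[:,2]<.24); print('fin',m.sum(),a[m].mean(),l[m].mean(),rect(W[m]))
m=(abs(a)<30)&(l>-45)&(l<60)&(W[:,2]>.18)&(W[:,2]<.2); print('sheet lon',np.percentile(l[m],[1,99]),np.percentile(W[m,2],[5,50,95]))
im=np.hstack([cv2.resize(cv2.imread('pics/t14.png')[60:330,130:460],(440,360),interpolation=3),cv2.resize(cv2.imread('pics/s14.png')[110:400,200:490],(360,360),interpolation=3)]); cv2.imwrite('pics/c14.png',im)
E
```

```text
t 25.45 p [ 650.9 -245.6  253. ] rpy [ 1.800e+02 -8.000e-02  9.344e+01] q [ 0.05  0.63  0.39  1.34 -0.24  1.22  0.52] F [ 0.3  0.3 -0.1] w 45.1
bar 103 lat/lon 0.05064822098600447 0.4953211146371733 (103, array([627. , 154.5]), array([38.6, 10.3]), 3.6, 'z', array([217., 225., 228.]))
fin 75 0.06785048313628038 -114.15005307248674 (75, array([634.7,  39.5]), array([10.5, 29. ]), 3.1, 'z', array([218., 226., 228.]))
sheet lon [-43.96678384  50.5797991 ] [0.18664599 0.18948545 0.19256618]
```

View pics/c14.png

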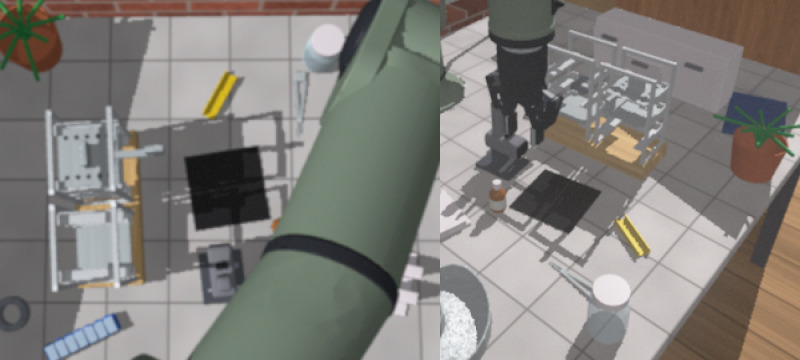

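The tray lies level on the far rack's top rails (top view, about (80,150)); bar and fin are laterally centred, and the other objects are in place. Handing in.

```bash
python3 -c "
from h import *
print(bot.job_done()); st()"
```

```text
the job is handed in; nothing more can be done
None
the job is handed in; nothing more can be done
```

I carried out all the steps in order and handed the job in at about 25.5 s on the robot's clock; no verdict was reported.

- **Tray to mat:** I lifted the tray out of the stand by its bar, laid it on the mat about 3 mm from the middle, and let go.
- **Scanner:** I squeezed the trigger until it rested against the grip. The width held at about 39 mm when I raised the grip force from 25 to 45 N, and the trigger sprang back to 46 mm on release. I inferred the full squeeze from that width and a close picture; the trigger's angle was not measured.
- **Tray to rack:** The farther rack turned out to be rack b. I took the tray by its fin and slid it along the top rails until it stopped moving while the push rose to 17 N. The last top view shows the sheet level on the rails, centred to within 1 mm, and about 0.5 mm from where home was measured.
- **Other things on the sill:** None looked disturbed in the last pictures. Those pictures do not show everything: the arm hid parts of the top view, and I did not measure each item again.

**What disagreed:**
- The fingertips really end about 33 mm short of the reported TCP. The first grasp closed just above the bar, touching nothing; I measured the gap and allowed for it from then on.
- The wrist camera reads heights 1–3 mm low.

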